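Pin the cover hinge, sort the spare pins and proof the hinge with the pedal

TASK

Push the two longest pins from the outer ends through the two hinge forks and the cover's lugs, one in each fork, until their heads seat; then, with both home, press the proof pedal right down to its stop, hold it there a moment and let it come up. Lay the spare pins in the sorting tray, the short ones in the narrow near row and the mid-length ones in the wide far row, at any time. Leave the transmitter, the wrench and the box of fittings where they are.

Things in the scene. Friction and masses are not known exactly. Their poses are not given: they have to be found in the camera images.
- pin_long_a: Loose steel long pin: round shaft 14 mm thick, 66 mm long (last 7 mm tapered to 8 mm), square head 20 x 20 x 12 mm. Origin on the axis at the face under the head; own x runs along the shaft to the tip (head at x -12 to 0). It lies on a head flat and its tip, shaft pointing 3 to 5 degrees down.
- pin_long_a_tip (a point): Centre of that pin's tip, 66 mm from its origin.
- pin_long_b: Loose steel long pin: round shaft 14 mm thick, 66 mm long (last 7 mm tapered to 8 mm), square head 20 x 20 x 12 mm. Origin on the axis at the face under the head; own x runs along the shaft to the tip (head at x -12 to 0). It lies on a head flat and its tip, shaft pointing 3 to 5 degrees down.
- pin_long_b_tip (a point): Centre of that pin's tip, 66 mm from its origin.
- pin_mid_a: Loose steel mid pin: round shaft 14 mm thick, 50 mm long (last 7 mm tapered to 8 mm), square head 20 x 20 x 12 mm. Origin on the axis at the face under the head; own x runs along the shaft to the tip (head at x -12 to 0). It lies on a head flat and its tip, shaft pointing 3 to 5 degrees down. May be absent.
- pin_mid_a_tip (a point): Centre of that pin's tip, 50 mm from its origin.
- pin_mid_b: Loose steel mid pin: round shaft 14 mm thick, 50 mm long (last 7 mm tapered to 8 mm), square head 20 x 20 x 12 mm. Origin on the axis at the face under the head; own x runs along the shaft to the tip (head at x -12 to 0). It lies on a head flat and its tip, shaft pointing 3 to 5 degrees down. May be absent.
- pin_mid_b_tip (a point): Centre of that pin's tip, 50 mm from its origin.
- pin_short_a: Loose steel short pin: round shaft 14 mm thick, 34 mm long (last 7 mm tapered to 8 mm), square head 20 x 20 x 12 mm. Origin on the axis at the face under the head; own x runs along the shaft to the tip (head at x -12 to 0). It lies on a head flat and its tip, shaft pointing 3 to 5 degrees down. May be absent.
- pin_short_a_tip (a point): Centre of that pin's tip, 34 mm from its origin.
- pin_short_b: Loose steel short pin: round shaft 14 mm thick, 34 mm long (last 7 mm tapered to 8 mm), square head 20 x 20 x 12 mm. Origin on the axis at the face under the head; own x runs along the shaft to the tip (head at x -12 to 0). It lies on a head flat and its tip, shaft pointing 3 to 5 degrees down. May be absent.
- pin_short_b_tip (a point): Centre of that pin's tip, 34 mm from its origin.
- mount: Fixed hinged cover flange on a plywood board (x -40 to 210, y +-100, 12 mm thick). Origin on the bench under the middle of the hinge axis; own y along that axis, own x away from the robot to the flange disc (150 mm across, top 49 mm high, centre x 125). A grey fork stands at each end of the axis, 40 mm wide in x, top 72 mm high.
- mouth_left (a point): Mouth of the hole on the left fork's outer face (mount y +78, 50 mm up), axes as the mount's. The 16.5 mm hole runs straight along y through outer tine (y 78 to 64), cover lug (61 to 47) and inner tine (44 to 30), then open. The pin goes in here towards -y.
- mouth_right (a point): The same on the right fork, mirrored (mount y -78, 50 mm up; outer tine -78 to -64, lug -61 to -47, inner tine -44 to -30). The pin goes in here towards the mount's +y.
- tray: Fixed grey sorting tray, 154 (x) x 156 (y) mm; floor, walls and divider 4 mm thick, wall tops 18 mm above the bench. Origin at the centre of its underside. Two rows along its own y, 148 mm long, each for two pins side by side lying along x: near row (-x side) 62 mm wide, far row (+x side) 80 mm. Stands on the robot's left or right, the pedal on the other side.
- row_near (a point): Centre of the narrow near row's floor, 4 mm above the bench (tray x -42 mm). Axes as the tray's. For short pins.
- row_far (a point): Centre of the wide far row's floor, 4 mm above the bench (tray x +33 mm). Axes as the tray's. For mid pins.
- pedal_base: Fixed steel base of the proof pedal, 150 (x) x 85 (y) x 8 mm, with two ears at its far (+x) end that carry the hinge, 46 mm up at own x +58 mm. Origin at the centre of its underside.
- pedal (a joint): Angle of the pedal plate (115 x 60 x 6 mm, grey with rubber ribs), hinged at its far end; 0 = up and level (about 49 mm above the bench), 0.28 rad = down at its stop (free end sinks about 31 mm). A spring pushes it back up; at the pad it needs about 4 N to start and 11 N at the stop.
- pedal_pad (a point): The place to press: top of the pedal's ribbed pad, near its free end (the robot's side), 95 mm from the hinge.
- transmitter: Bystander: pressure transmitter with a blue round housing on a round steel foot, 150 mm tall. Origin at the centre of the foot's underside.
- wrench: Bystander: a 180 mm wrench lying on the bench. Origin at its middle underneath.
- fittings_box: Bystander: open cardboard box of brass fittings, 100 x 130 x 45 mm. Origin at the centre of its underside.

How it is judged (in metres and radians):
On the way, in this order (a step that is already met when the one before it is completed fails the run):
1. both long pins are pushed through their forks and lugs from the outer ends, one in each fork, heads seated on the outer tine within 3 mm (((distance between pin_long_a and mouth_left below 0.005 m and y of pin_long_a in the frame of mouth_left between -0.003 and 0.003 m and angle between the x axis of pin_long_a and the y axis of mount, either way round below 0.1 rad) or (distance between pin_long_a and mouth_right below 0.005 m and y of pin_long_a in the frame of mouth_right between -0.003 and 0.003 m and angle between the x axis of pin_long_a and the y axis of mount, either way round below 0.1 rad)) and ((distance between pin_long_b and mouth_left below 0.005 m and y of pin_long_b in the frame of mouth_left between -0.003 and 0.003 m and angle between the x axis of pin_long_b and the y axis of mount, either way round below 0.1 rad) or (distance between pin_long_b and mouth_right below 0.005 m and y of pin_long_b in the frame of mouth_right between -0.003 and 0.003 m and angle between the x axis of pin_long_b and the y axis of mount, either way round below 0.1 rad))), for 0.3 s.
2. with both long pins still home, the pedal is held down at its stop (past 0.25 rad) for 0.4 s (all of step 1 and value of joint pedal above 0.25 rad), for 0.4 s.
At the end, for the whole second after the job is handed in: A long pin right through each fork, head seated on the outer tine within 3 mm; each spare pin lies wholly in its row, on the floor, within 25 degrees of the tray's x axis either way round (short: near row, mid: far row); pedal up (under 0.05 rad); pins released, at rest (all of step 1 and angle between the x axis of each of pin_mid_a, pin_mid_b, pin_short_a, pin_short_b and the x axis of tray, either way round below 0.45 rad and x of pin_mid_a in the frame of row_far between -0.041 and 0.041 m and y of pin_mid_a in the frame of row_far between -0.074 and 0.074 m and z of each of pin_mid_a, pin_mid_a_tip, pin_mid_b, pin_mid_b_tip in the frame of row_far below 0.015 m and x of pin_mid_a_tip in the frame of row_far between -0.041 and 0.041 m and y of pin_mid_a_tip in the frame of row_far between -0.074 and 0.074 m and x of pin_mid_b in the frame of row_far between -0.041 and 0.041 m and y of pin_mid_b in the frame of row_far between -0.074 and 0.074 m and x of pin_mid_b_tip in the frame of row_far between -0.041 and 0.041 m and y of pin_mid_b_tip in the frame of row_far between -0.074 and 0.074 m and x of pin_short_a in the frame of row_near between -0.032 and 0.032 m and y of pin_short_a in the frame of row_near between -0.074 and 0.074 m and z of each of pin_short_a, pin_short_a_tip, pin_short_b, pin_short_b_tip in the frame of row_near below 0.015 m and x of pin_short_a_tip in the frame of row_near between -0.032 and 0.032 m and y of pin_short_a_tip in the frame of row_near between -0.074 and 0.074 m and x of pin_short_b in the frame of row_near between -0.032 and 0.032 m and y of pin_short_b in the frame of row_near between -0.074 and 0.074 m and x of pin_short_b_tip in the frame of row_near between -0.032 and 0.032 m and y of pin_short_b_tip in the frame of row_near between -0.074 and 0.074 m and linear speed of each of pin_long_a, pin_long_b, pin_mid_a, pin_mid_b, pin_short_a, pin_short_b below 0.02 m/s and value of joint pedal below 0.05 rad); the robot touches nothing.
It fails at once if the transmitter, the wrench or the fittings box is moved by more than 30 mm (distance of any of transmitter, wrench, fittings_box from where it was at the start of the episode above 0.03 m).
Of pin_mid_a, pin_mid_b, pin_short_a, pin_short_b only 2 to 4 are there at a start; the rules pass over those that are not, and their reading is None.
At some moment in a run one of pin_long_a, pin_long_b, pin_mid_a, pin_mid_b, pin_short_a, pin_short_b may be knocked a few centimetres aside while the robot is not near it.
Once in a run the grip may slacken for a moment while it holds something.
It also fails if it takes over 210 s, if anything falls off the work surface, if the arm or the gripper's body presses on something with over 40 N, if the wrist force passes 120 N, or if a joint passes its speed limit or range.

ROBOT

A 6-joint arm with a two-finger parallel gripper is mounted at the origin on the work surface. World frame = base frame: x ahead of the robot, y to its left, z up, the work surface at z = 0. Lengths are in m, angles in degrees, forces in N, time in s.
With the tool pointing down it reaches from about 0.4 to 0.825 m from the base axis. Payload 7 kg.
Tool frame: the origin (TCP) lies between the finger pads; the fingertips stand 22 mm ahead of it and the grasp point (between the pads) lies 3 mm ahead of it; z points along the fingers, y is the line along which they close (so a half turn about z gives the same grasp; the last joint's range is limited). The gripper opens to 88 mm and grips with 3 to 60 N. Pads are 19 mm wide; open, the fingers measure 130 mm over their backs; the gripper's body (78 mm by 193 mm) begins 47 mm behind the grasp point.
Start: joints at [-51.904, 20.546, 0.682, 0, -70.136, -16.507], TCP at [0.248, -0.628, 0.227] pointing down, gripper open.
Joint ranges: [-176.03, 176.03], [-82.01, 121.73], [-58.28, 71.71], [-173.87, 95.51], [-174.79, -0.11], [-173.66, 173.66]. Speed limits (degrees/s): [136.94, 136.94, 172.46, 180, 180, 180].

INTERFACE

Orientations are given as [roll, pitch, yaw] about the fixed x, y, z axes, in that order (R = Rz(yaw) Ry(pitch) Rx(roll)).
In Python, from plant import r, vision gives the robot as it stands.
- The arm moves only by the shell command python3 -m pendant 'ROWS' [FORCE]. ROWS is JSON, a list that holds one entry, the list of rows, each a list of 7 numbers: the shift along the tool's x, y, z scaled (see below), then the turn, a rotation vector about the tool's x, y, z scaled (see below), then the opening, from -1 (shut) to 1 (fully open). In form: [[[x, y, z, wx, wy, wz, fingers], ...]]. A call has exactly 8 rows; each row shifts and turns the commanded pose from where the row before left it, along the tool's axes as they then stand; what a row does not reach is not made up. The controller multiplies each number of a shift by 20 mm and each number of a turn by 4 degrees. A row lasts 1/10 s, in which the tool goes at most 50 mm and 8.59 degrees, less where a joint would pass 70% of its speed; a pose out of reach is approached as far as the arm can. A call with a number of a shift or a turn outside -1 to 1 is refused whole. A call with a gripper value outside its range is refused whole. The fingers move at their own pace and stop on an object; FORCE is the grip in N (left out, the last holds). Time passes only in rows, so rows that do not move let the fingers close, or fill a call up. It gives the time, the measured TCP pose, the force, the opening and the grip force at its end, in the units of the state.
- r.get_state(): the state, without advancing time (a new reading comes with each control period).
- vision.capture(name): name is "scene" or "top"; returns a dict with "frame" (420x560x3 uint8, blue, green, red), "depth" (420x560 float32, m along the optical axis (not along the pixel's ray), 0 where there is no reading), "camera_matrix" (3x3 intrinsics, pixels), "extrinsics" (4x4, takes a point from world to camera coordinates). Camera axes: x right, y up, looking along -z (the intrinsics and any distortion apply to the point x, -y, -z); pixel columns grow to the right and rows downward; lengths in m; the calibration is good to about 2 mm. A picture is of the moment at which its call begins.
- r.close_job(): hands the job in; it is judged then, once.
The state is a dict: "time_s": time; "joints": joint angles; "qd": joint speeds; "joint_torque": joint torques, N m; "tcp_pos": TCP position; "eef_rot": TCP orientation; "contact_force": force on the tool from outside, world axes, zero at the start; "moment": the same for the moment, N m; "gripper_width": finger opening in m; "gripper_force": force on a finger pad.
Only numpy, scipy, OpenCV 4.12 (cv2) and the standard library are available. Lean on these libraries where they do the work, as an engineer would, in place of code of your own. Each camera call takes 0.05 s, during which the arm holds its last target. There are 200 camera calls.

## Working session

There is one attempt and no reset: what is moved stays moved. The work goes in short steps, Python scripts to look and compute and a shell command to move; the robot and the scene stay as the last step left them, time stands still between calls to the robot, and variables do not carry over. Pictures are saved under pics/ and viewed, at most 14 in all, crops included, and the job is handed in when it is done.

```bash
ls; mkdir -p pics
python3 - <<'E'
from plant import r, vision
import cv2, numpy as np
for n in ("top","scene"):
    c=vision.capture(n); cv2.imwrite(f"pics/{n}0.png",c["frame"]); print(n,c["camera_matrix"],c["extrinsics"].round(4) if hasattr(c["extrinsics"],'round') else c["extrinsics"])
    np.savez(f"{n}0.npz",**{k:np.array(v) for k,v in c.items()})
print(r.get_state())
E
```

```text
pics
top [[446.99343422   0.         277.31933537]
 [  0.         446.99343422 208.56350256]
 [  0.           0.           1.        ]] [[ 0.0209 -0.9997  0.0108 -0.0394]
 [ 0.9906  0.0222  0.1351 -0.5903]
 [-0.1353  0.0078  0.9908 -1.0092]
 [ 0.      0.      0.      1.    ]]
scene [[458.32140041   0.         282.79055121]
 [  0.         458.32140041 218.98896668]
 [  0.           0.           1.        ]] [[-0.4427  0.8964  0.0206  0.2675]
 [-0.5313 -0.2808  0.7993  0.2696]
 [ 0.7223  0.3429  0.6006 -1.7026]
 [ 0.      0.      0.      1.    ]]
{'time_s': 0.1, 'joints': array([-5.19032431e+01,  2.05860273e+01,  6.38155479e-01, -1.86870476e-02,
       -7.01371512e+01, -1.65066731e+01]), 'qd': array([ 0.03252022, -0.10354596,  0.07630054,  0.06621484,  0.11006282,
        0.02480136]), 'joint_torque': array([-1.04226827e-03, -5.84162199e+01,  2.93752849e+01,  7.01546565e+00,
        1.01941256e-02, -6.34711841e-05]), 'tcp_pos': array([ 0.24817968, -0.62722763,  0.22582153]), 'eef_rot': array([ 1.79913489e+02, -7.31566591e-03, -1.58416273e+02]), 'contact_force': array([0.63526188, 0.14549453, 0.33078489]), 'moment': array([ 0.02426804,  0.05546756, -0.00495155]), 'gripper_force': 0.0, 'gripper_width': 0.08746120982733661}
```

View pics/top0.png

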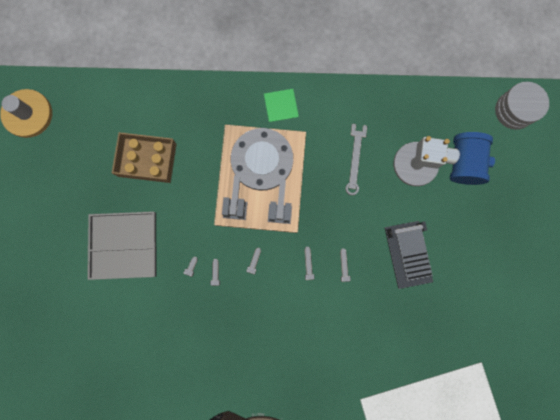

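View pics/scene0.png

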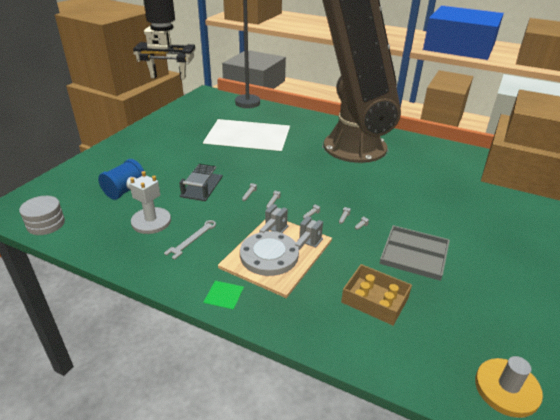

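The top view shows the mount at about (262,180) with forks at (234,208) and (280,212). The tray is at (123,246), the pedal at (410,255), and there are five pins: (191,266), (215,271), (254,260), (309,263) and (345,265). The scene view agrees.

```bash
cat > h.py <<'E'
import numpy as np, cv2
def world(c,u,v,z):
    "cast pixel rays onto plane z"
    K=c["camera_matrix"];E=np.array(c["extrinsics"]);R=E[:3,:3];t=E[:3,3]
    u=np.atleast_1d(u).astype(float);v=np.atleast_1d(v).astype(float)
    d=np.stack([(u-K[0,2])/K[0,0],-(v-K[1,2])/K[1,1],-np.ones_like(u)],1)@R
    o=-R.T@t
    return o+d*((z-o[2])/d[:,2])[:,None]
def pts(c):
    "world point of every depth pixel"
    K=c["camera_matrix"];E=np.array(c["extrinsics"]);D=c["depth"]
    v,u=np.mgrid[:D.shape[0],:D.shape[1]]
    p=np.stack([(u-K[0,2])/K[0,0]*D,-(v-K[1,2])/K[1,1]*D,-D],-1)
    return (p-E[:3,3])@E[:3,:3]
def pix(c,P):
    E=np.array(c["extrinsics"]);p=E[:3,:3]@np.asarray(P,float)+E[:3,3];K=c["camera_matrix"]
    return K[0,2]+K[0,0]*p[0]/-p[2],K[1,2]-K[1,1]*p[1]/-p[2]
def pins(c,zmin=0,box=(180,235,370,295)):
    f=c["frame"].astype(int);sat=f.max(2)-f.min(2)
    u0,v0,u1,v1=box
    m=np.zeros(sat.shape,np.uint8);m[v0:v1,u0:u1]=(sat<32)[v0:v1,u0:u1]&(f.max(2)>60)[v0:v1,u0:u1]
    n,l,s,_=cv2.connectedComponentsWithStats(m)
    out=[]
    for i in range(1,n):
        if not 35<s[i,4]<600: continue
        v,u=np.nonzero(l==i);P=world(c,u,v,0.011)[:,:2]
        ctr,(w,h),a=cv2.minAreaRect(P.astype(np.float32)*1000)
        mu=P.mean(0);ax=np.linalg.svd(P-mu,full_matrices=False)[2][0]
        q=(P-mu)@ax; w2=(P-mu)@[-ax[1],ax[0]]
        # head end = wider end
        L=q.max()-q.min(); lo=np.ptp(w2[q<q.min()+.012]);hi=np.ptp(w2[q>q.max()-.012])
        if lo<hi: ax=-ax;q=-q
        # ax now points head->tip
        h=mu+ax*q.min();t=mu+ax*q.max()
        out.append(dict(area=int(s[i,4]),L=round(L*1000,1),head=h.round(4),tip=t.round(4),yaw=round(float(np.degrees(np.arctan2(ax[1],ax[0]))),1),lohi=(round(lo*1e3),round(hi*1e3)),uv=(u.mean().round(1),v.mean().round(1))))
    return out
E
python3 - <<'E'
import numpy as np,cv2
from h import *
c=dict(np.load("top0.npz"));s=dict(np.load("scene0.npz"))
for p in pins(c): print(p)
P=pts(c)
for nm,u,v in [("bench",300,300),("board",225,170),("pedal",408,245),("tray",123,230),("disc",262,158)]: print(nm,P[v,u].round(4))
# crops
I=c["frame"]
a=cv2.resize(I[195:300,170:370],None,fx=4,fy=4,interpolation=cv2.INTER_CUBIC)
b=cv2.resize(I[120:225,210:310],None,fx=4,fy=4,interpolation=cv2.INTER_CUBIC)
b2=cv2.resize(I[205:297,380:440],None,fx=4,fy=4,interpolation=cv2.INTER_CUBIC)
cv2.imwrite("pics/cropA.png",a)
H=np.zeros((420,400+240,3),np.uint8);H[:420,:400]=b;H[:368,400:]=b2;cv2.imwrite("pics/cropB.png",H)
# mount board: wood mask
hsv=cv2.cvtColor(I,cv2.COLOR_BGR2HSV)
for nm,box in (("board",(205,115,320,240)),):
    u0,v0,u1,v1=box;m=cv2.inRange(hsv,(5,40,120),(25,255,255));k=np.zeros_like(m);k[v0:v1,u0:u1]=m[v0:v1,u0:u1]
    v,u=np.nonzero(k);W=world(c,u,v,.012)[:,:2].astype(np.float32)*1000
    print(nm,cv2.minAreaRect(W))
# tray, by height
for nm,(u0,v0,u1,v1),z0,z1 in (("tray",(75,200,170,290),.008,.03),("pedal",(375,210,445,300),.03,.06),("forks",(210,185,310,230),.06,.085)):
    k=np.zeros(I.shape[:2],bool);k[v0:v1,u0:u1]=True;k&=(P[...,2]>z0)&(P[...,2]<z1)
    W=P[k]; print(nm,len(W),cv2.minAreaRect((W[:,:2]*1000).astype(np.float32)),W[:,2].max())
    if nm=="forks":
        for g in (W[W[:,1]>W[:,1].mean()],W[W[:,1]<W[:,1].mean()]): print(len(g),g.mean(0),cv2.minAreaRect((g[:,:2]*1000).astype(np.float32)))
E
```

```text
{'area': 219, 'L': np.float64(65.6), 'head': array([0.4391, 0.0349]), 'tip': array([0.5018, 0.0156]), 'yaw': -17.1, 'lohi': (17, 24), 'uv': (np.float64(253.9), np.float64(261.3))}
{'area': 271, 'L': np.float64(80.6), 'head': array([ 0.4262, -0.1067]), 'tip': array([ 0.5065, -0.0993]), 'yaw': 5.2, 'lohi': (17, 22), 'uv': (np.float64(308.3), np.float64(264.0))}
{'area': 271, 'L': np.float64(80.2), 'head': array([ 0.4237, -0.1913]), 'tip': array([ 0.5037, -0.1845]), 'yaw': 4.9, 'lohi': (17, 24), 'uv': (np.float64(344.0), np.float64(266.0))}
{'area': 175, 'L': np.float64(49.9), 'head': array([0.4311, 0.1834]), 'tip': array([0.4774, 0.1649]), 'yaw': -21.9, 'lohi': (16, 26), 'uv': (np.float64(190.7), np.float64(266.7))}
{'area': 212, 'L': np.float64(65.5), 'head': array([0.4078, 0.1163]), 'tip': array([0.4733, 0.1184]), 'yaw': 1.8, 'lohi': (14, 24), 'uv': (np.float64(215.0), np.float64(273.1))}
bench [ 0.3785 -0.0855 -0.0024]
board [0.6876 0.103  0.0087]
pedal [ 0.5117 -0.3303  0.0485]
tray [0.5355 0.3426 0.0053]
disc [0.7097 0.0122 0.0485]
board ((670.4346313476562, 16.222373962402344), (200.5779571533203, 250.73387145996094), 86.15299987792969)
tray 773 ((499.4539489746094, 340.58245849609375), (154.08157348632812, 158.15492248535156), 3.745586395263672) 0.023306698951793083
pedal 1483 ((498.351806640625, -342.3961486816406), (125.99468231201172, 83.59639739990234), 11.811626434326172) 0.05670344999739128
forks 647 ((586.3394775390625, 21.574859619140625), (155.88522338867188, 40.50682830810547), 85.93086242675781) 0.07667309560035088
333 [0.58968918 0.07507999 0.06940522] ((590.1639404296875, 75.30005645751953), (48.169105529785156, 40.49229049682617), 85.95904541015625)
314 [ 0.5820016  -0.03228972  0.06979251] ((582.3140869140625, -32.14786911010742), (48.03322219848633, 39.808589935302734), 85.32740020751953)
```

View pics/cropA.png

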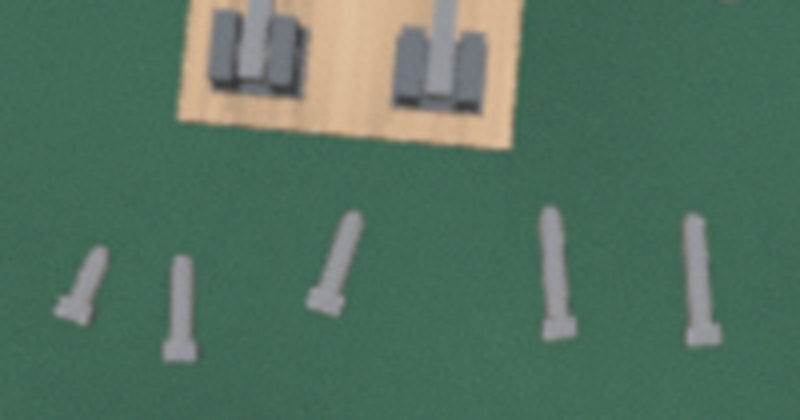

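View pics/cropB.png

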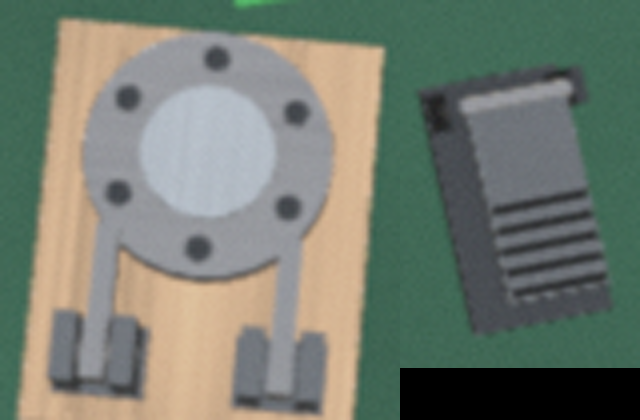

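The picture shows two long pins (centres y≈-0.103 and -0.188, measured 80 mm overall against 78 true). The two mids are at y≈0.025 and 0.117, and the short is at y≈0.174. The pin sizes and the mount (fork spacing 107.7 mm against 108) agree with the sheet. The pedal is up, with its hinge at the far end.

```bash
cat > go.py <<'E'
"go.py x y z yaw [pitchdeg about tool y]: turn and shift still to go, in row units (turn first, then shift in the new axes)"
import sys,numpy as np
from scipy.spatial.transform import Rotation as Ro
from plant import r
s=r.get_state();a=[float(q) for q in sys.argv[1:]]
R=Ro.from_euler("xyz",s["eef_rot"],degrees=True)
print("t",round(s["time_s"],1),"pos",s["tcp_pos"].round(4),"rot",s["eef_rot"].round(1),"j",s["joints"].round(0),"F",s["contact_force"].round(1),"w",round(s["gripper_width"],4),round(s["gripper_force"],1))
if len(a)>3:
    T=Ro.from_euler("xyz",[180,0,a[3]],degrees=True)*Ro.from_euler("y",a[4] if len(a)>4 else 0,degrees=True)
    print("turn",((R.inv()*T).as_rotvec(degrees=True)/4).round(2),"shift",(T.inv().apply(np.array(a[:3])-s["tcp_pos"])/.02).round(2))
E
python3 go.py .4304 -.1063 .12 -175
```

```text
t 0.1 pos [ 0.2482 -0.6272  0.2258] rot [ 179.9   -0.  -158.4] j [-52.  21.   1.  -0. -70. -17.] F [0.6 0.1 0.3] w 0.0875 0.0
turn [ 0.02 -0.    4.15] shift [-11.35  25.15   5.29]
```

```bash
python3 -m pendant '[[[0,0,0,0,0,0.52,0],[0,0,0,0,0,0.52,0],[0,0,0,0,0,0.52,0],[0,0,0,0,0,0.52,0],[0,0,0,0,0,0.52,0],[0,0,0,0,0,0.52,0],[0,0,0,0,0,0.52,0],[0,0,0,0,0,0.51,0]]]' 40
python3 -m pendant '[[[-0.36,0.79,0.16,0,0,0,0],[-0.36,0.79,0.16,0,0,0,0],[-0.36,0.79,0.16,0,0,0,0],[-0.36,0.79,0.16,0,0,0,0],[-0.36,0.79,0.16,0,0,0,0],[-0.36,0.79,0.16,0,0,0,0],[-0.36,0.79,0.16,0,0,0,0],[-0.36,0.79,0.16,0,0,0,0]]]'
python3 -m pendant '[[[-0.36,0.79,0.16,0,0,0,0],[-0.36,0.79,0.16,0,0,0,0],[-0.36,0.79,0.16,0,0,0,0],[-0.36,0.79,0.16,0,0,0,0],[-0.36,0.79,0.16,0,0,0,0],[-0.36,0.79,0.16,0,0,0,0],[-0.36,0.79,0.16,0,0,0,0],[-0.36,0.79,0.16,0,0,0,0]]]'
python3 -m pendant '[[[-0.36,0.79,0.16,0,0,0,0],[-0.36,0.79,0.16,0,0,0,0],[-0.36,0.79,0.16,0,0,0,0],[-0.36,0.79,0.16,0,0,0,0],[-0.36,0.79,0.16,0,0,0,0],[-0.36,0.79,0.16,0,0,0,0],[-0.36,0.79,0.16,0,0,0,0],[-0.36,0.79,0.16,0,0,0,0]]]'
python3 go.py .4304 -.1063 .12 -175
```

```text
time_s: 0.9
tcp_pos: [0.2482, -0.6274, 0.2261]
eef_rot: [179.9, -0.0, -175.1]
contact_force: [-0.7, 0.1, -0.5]
gripper_width: 0.0444
gripper_force: 0.0
time_s: 1.7
tcp_pos: [0.2949, -0.4957, 0.2006]
eef_rot: [180.0, -0.0, -175.0]
contact_force: [0.4, -0.9, -0.0]
gripper_width: 0.0436
gripper_force: 0.0
time_s: 2.5
tcp_pos: [0.3413, -0.3646, 0.1752]
eef_rot: [180.0, 0.0, -175.0]
contact_force: [-0.1, -0.2, 0.6]
gripper_width: 0.0437
gripper_force: 0.0
time_s: 3.3
tcp_pos: [0.3875, -0.2338, 0.1497]
eef_rot: [-180.0, 0.0, -175.0]
contact_force: [0.9, 1.1, 0.3]
gripper_width: 0.0437
gripper_force: 0.0
t 3.3 pos [ 0.3875 -0.2338  0.1497] rot [-180.    0. -175.] j [ -6.   3. -33.  -0. -54. -79.] F [0.9 1.1 0.3] w 0.0437 0.0
turn [-0.  0. -0.] shift [-2.69  6.16  1.48]
```

```bash
python3 -m pendant '[[[-0.34,0.77,0.18,0,0,0,0],[-0.34,0.77,0.18,0,0,0,0],[-0.34,0.77,0.18,0,0,0,0],[-0.34,0.77,0.19,0,0,0,0],[-0.34,0.77,0.19,0,0,0,0],[-0.33,0.77,0.19,0,0,0,0],[-0.33,0.77,0.19,0,0,0,0],[-0.33,0.77,0.19,0,0,0,0]]]'
python3 - <<'E'
from plant import vision
from h import *
c=vision.capture("top");cv2.imwrite("pics/t1.png",cv2.resize(c["frame"][150:300,150:400],None,fx=3,fy=3))
for p in pins(c): print(p)
E
python3 go.py .4304 -.1063 .025 -175
```

```text
time_s: 4.1
tcp_pos: [0.4303, -0.1064, 0.1199]
eef_rot: [180.0, 0.0, -175.0]
contact_force: [0.6, -0.8, 0.2]
gripper_width: 0.0439
gripper_force: 0.0
t 4.2 pos [ 0.431  -0.1052  0.1195] rot [ 180.    0. -175.] j [ 12.   5. -36.  -0. -49. -97.] F [ 0.1  2.6 -0.2] w 0.0437 0.0
turn [0. 0. 0.] shift [ 0.03 -0.05  4.73]
```

View pics/t1.png

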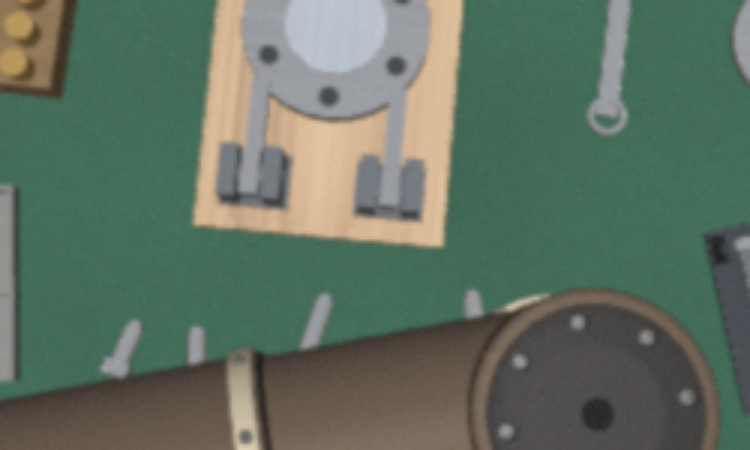

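The arm covers the pin row in the top view, but the tip of long pin a at crop (472,300) is where it was. Descending to grip.

```bash
python3 -m pendant '[[[0.03,-0.05,0.8,0,0,0,0],[0,0,0.8,0,0,0,0],[0,0,0.8,0,0,0,0],[0,0,0.8,0,0,0,0],[0,0,0.6,0,0,0,0],[0,0,0.5,0,0,0,0],[0,0,0.43,0,0,0,0],[0,0,0,0,0,0,0]]]'
python3 -m pendant '[[[0,0,0,0,0,0,-1],[0,0,0,0,0,0,-1],[0,0,0,0,0,0,-1],[0,0,0,0,0,0,-1],[0,0,0,0,0,0,-1],[0,0,0,0,0,0,-1],[0,0,0,0,0,0,-1],[0,0,0,0,0,0,-1]]]' 45
python3 go.py
```

```text
time_s: 4.95
tcp_pos: [0.4292, -0.1085, 0.0246]
eef_rot: [-180.0, -0.1, -175.0]
contact_force: [-0.3, -0.2, 0.4]
gripper_width: 0.044
gripper_force: 0.0
time_s: 5.75
tcp_pos: [0.4299, -0.1085, 0.0255]
eef_rot: [180.0, 0.0, -175.0]
contact_force: [0.2, -0.5, -0.7]
gripper_width: 0.0004
gripper_force: 0.0
t 5.8 pos [ 0.4299 -0.1085  0.0255] rot [ 180.    0. -175.] j [ 11.  13. -42.  -0. -35. -96.] F [ 0.2 -0.5 -0.7] w 0.0004 0.0
```

Run:
```python
from plant import vision
from h import *
c=vision.capture("scene");u,v=map(int,pix(c,(.46,-.1,.02)));print(u,v, pix(c,(.4299,-.1085,.003)), pix(c,(.4274,-.1067,.01)),pix(c,(.505,-.1,.004)))
x0,y0=u-60,v-50
print(x0,y0)
cv2.imwrite("pics/s1.png",cv2.resize(c["frame"][y0:y0+100,x0:x0+130],None,fx=6,fy=6,interpolation=cv2.INTER_CUBIC))
```

```text
274 196 (np.float64(276.3755844098106), np.float64(195.22236926763483)) (np.float64(277.28368682166894), np.float64(193.10710258648464)) (np.float64(267.53741594544124), np.float64(208.10325904484978))
214 146
```

View pics/s1.png

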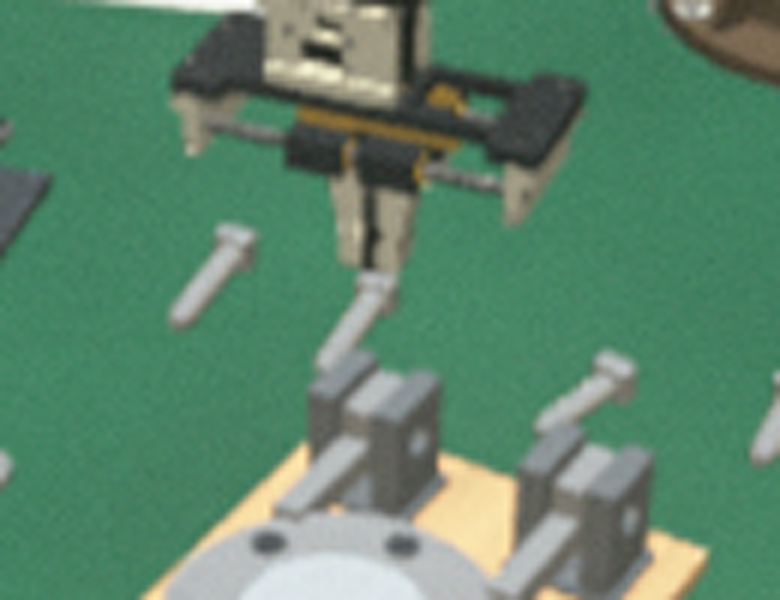

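The picture shows the shut fingertips at crop (375,265), just behind and above the pin head at (375,290). I'll check this with depth.

Run:
```python
from plant import vision
from h import *
c=vision.capture("scene");P=pts(c)
for nm,cu,cv in (("finger",375,255),("fingerL",345,250),("fing up",380,210),("head",378,285),("head side",385,300),("shaft",350,325),("pinB head",235,238),("bench",150,400),("forktop R",345,385),("bench2",450,250)):
    u,v=214+cu/6,146+cv/6; u,v=int(round(u)),int(round(v)); print(nm,u,v,P[v,u].round(4),P[v-1,u].round(4))
for v in range(182,202): print(v,P[v,277].round(4),c["frame"][v,277])
```

```text
finger 276 188 [ 0.442  -0.1041  0.0381] [ 0.4413 -0.1045  0.0412]
fingerL 272 188 [ 0.4397 -0.119   0.0322] [ 0.4416 -0.118   0.0372]
fing up 277 181 [ 0.4401 -0.102   0.0627] [ 0.4381 -0.1031  0.0649]
head 277 194 [ 0.4392 -0.1018  0.0152] [ 0.44   -0.1014  0.0195]
head side 278 196 [ 0.4369 -0.0993  0.0072] [ 0.4391 -0.0983  0.0125]
shaft 272 200 [ 0.4754 -0.1004  0.0152] [ 0.4755 -0.1004  0.019 ]
pinB head 253 186 [ 0.4382 -0.1868  0.018 ] [ 0.4362 -0.1879  0.0203]
bench 239 213 [ 0.5597 -0.1666 -0.0016] [ 0.5589 -0.1669  0.0014]
forktop R 272 210 [ 0.5838 -0.0447  0.066 ] [ 0.5827 -0.0452  0.0684]
bench2 289 188 [ 0.3691 -0.094  -0.0007] [ 0.3658 -0.0956  0.0007]
182 [ 0.4377 -0.1032  0.0575] [122 144 148]
183 [ 0.4402 -0.1019  0.0557] [116 137 141]
184 [ 0.4418 -0.101   0.0533] [ 98 113 115]
185 [ 0.438  -0.1028  0.047 ] [ 87 103 105]
186 [ 0.439  -0.1023  0.0441] [105 124 128]
187 [ 0.442  -0.1008  0.0427] [126 145 150]
188 [ 0.4381 -0.1026  0.0363] [126 147 152]
189 [ 0.4402 -0.1016  0.0342] [122 142 147]
190 [ 0.4408 -0.1012  0.031 ] [117 137 141]
191 [ 0.4303 -0.1063  0.0197] [145 153 151]
192 [ 0.4366 -0.1032  0.0206] [183 180 177]
193 [ 0.44   -0.1014  0.0195] [167 168 164]
194 [ 0.4392 -0.1018  0.0152] [148 155 156]
195 [ 0.4459 -0.0984  0.0166] [158 165 167]
196 [ 0.4447 -0.099   0.0119] [147 155 157]
197 [ 0.44   -0.1012  0.0047] [117 128 130]
198 [ 0.4374 -0.1025 -0.001 ] [101 117 101]
199 [ 4.431e-01 -9.960e-02 -4.000e-04] [ 94 122  72]
200 [ 0.4493 -0.0964  0.0007] [105 135  73]
201 [ 4.538e-01 -9.420e-02  4.000e-04] [102 136  70]
```

The fingers stopped about 20 mm above where the stated tool geometry puts them: tips at z≈0.025, head top at 0.020. I'll open, then go down in small steps while watching the force.

```bash
python3 -m pendant '[[[0,0,0,0,0,0,0],[0,0,0,0,0,0,0],[0,0,0,0,0,0,0],[0,0,0,0,0,0,0],[0,0,0,0,0,0,0],[0,0,0,0,0,0,0],[0,0,0,0,0,0,0],[0,0,0,0,0,0,0]]]'
python3 -m pendant '[[[0,-0.1,0.1,0,0,0,0],[0,0,0.1,0,0,0,0],[0,0,0.1,0,0,0,0],[0,0,0.1,0,0,0,0],[0,0,0.1,0,0,0,0],[0,0,0,0,0,0,0],[0,0,0,0,0,0,0],[0,0,0,0,0,0,0]]]'
python3 - <<'E'
from plant import vision
from h import *
c=vision.capture("scene");P=pts(c)
cv2.imwrite("pics/s2.png",cv2.resize(c["frame"][146:246,214:344],None,fx=6,fy=6,interpolation=cv2.INTER_CUBIC))
E
python3 go.py
```

```text
time_s: 6.65
tcp_pos: [0.4299, -0.1085, 0.0255]
eef_rot: [180.0, 0.0, -175.0]
contact_force: [0.0, 0.1, 0.4]
gripper_width: 0.0437
gripper_force: 0.0
time_s: 7.45
tcp_pos: [0.4301, -0.1104, 0.0155]
eef_rot: [-180.0, 0.0, -175.0]
contact_force: [0.7, 0.2, -0.5]
gripper_width: 0.0437
gripper_force: 0.0
t 7.5 pos [ 0.4301 -0.1104  0.0155] rot [-180.    0. -175.] j [ 11.  14. -43.   0. -33. -96.] F [ 0.2 -1.1 -0.2] w 0.0439 0.0
```

View pics/s2.png

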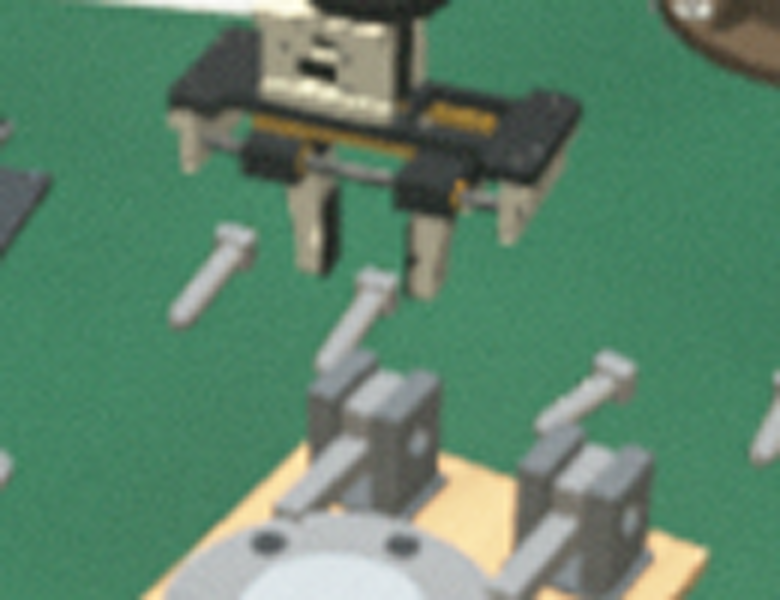

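The fingers straddle the head (crop 340 to 405, head 358 to 397), with tips still about 15 mm up, so the reported pose appears to be that of the fingertips. I'll go 11 mm further down.

```bash
python3 -m pendant '[[[0,0.2,0.1,0,0,0,0],[0,0,0.1,0,0,0,0],[0,0,0.1,0,0,0,0],[0,0,0.1,0,0,0,0],[0,0,0.1,0,0,0,0],[0,0,0.05,0,0,0,0],[0,0,0,0,0,0,0],[0,0,0,0,0,0,0]]]'
python3 go.py
```

```text
time_s: 8.3
tcp_pos: [0.4297, -0.1065, 0.0044]
eef_rot: [-180.0, -0.0, -175.0]
contact_force: [-0.1, 0.0, 0.0]
gripper_width: 0.0435
gripper_force: 0.0
t 8.3 pos [ 0.4297 -0.1065  0.0044] rot [-180.   -0. -175.] j [ 12.  15. -43.   0. -31. -97.] F [-0.1  0.   0. ] w 0.0435 0.0
```

```bash
python3 -m pendant '[[[0,0,0,0,0,0,-1],[0,0,0,0,0,0,-1],[0,0,0,0,0,0,-1],[0,0,0,0,0,0,-1],[0,0,0,0,0,0,-1],[0,0,0,0,0,0,-1],[0,0,0,0,0,0,-1],[0,0,0,0,0,0,-1]]]' 45
python3 go.py
```

```text
time_s: 9.1
tcp_pos: [0.4298, -0.1065, 0.0045]
eef_rot: [-180.0, 0.0, -175.0]
contact_force: [0.8, 1.1, 0.5]
gripper_width: 0.0194
gripper_force: 45.0
t 9.1 pos [ 0.4298 -0.1065  0.0045] rot [-180.    0. -175.] j [ 12.  15. -43.   0. -31. -97.] F [0.8 1.1 0.5] w 0.0194 45.0
```

```bash
python3 -m pendant '[[[0,0,-0.6,0,0,0,-1],[0,0,-0.6,0,0,0,-1],[0,0,-0.6,0,0,0,-1],[0,0,-0.6,0,0,0,-1],[0,0,-0.6,0,0,0,-1],[0,0,-0.6,0,0,0,-1],[0,0,-0.6,0,0,0,-1],[0,0,-0.6,0,0,0,-1]]]'
python3 -m pendant '[[[0,0,0,0,0,-0.84,-1],[0,0,0,0,0,-0.84,-1],[0,0,0,0,0,-0.84,-1],[0,0,0,0,0,-0.84,-1],[0,0,0,0,0,-0.84,-1],[0,0,0,0,0,-0.84,-1],[0,0,0,0,0,-0.84,-1],[0,0,0,0,0,-0.84,-1]]]'
python3 -m pendant '[[[0,0,0,0,0,-0.84,-1],[0,0,0,0,0,-0.84,-1],[0,0,0,0,0,-0.84,-1],[0,0,0,0,0,-0.84,-1],[0,0,0,0,0,-0.84,-1],[0,0,0,0,0,-0.84,-1],[0,0,0,0,0,-0.84,-1],[0,0,0,0,0,-0.84,-1]]]'
python3 go.py .5741 -.1435 .0445 -94 -3
```

```text
time_s: 9.9
tcp_pos: [0.4294, -0.1065, 0.1008]
eef_rot: [180.0, -0.0, -175.0]
contact_force: [-0.6, -0.6, 0.1]
gripper_width: 0.0192
gripper_force: 45.0
time_s: 10.7
tcp_pos: [0.4294, -0.1065, 0.1003]
eef_rot: [180.0, -0.0, -148.0]
contact_force: [0.2, 0.6, -1.0]
gripper_width: 0.0197
gripper_force: 45.0
time_s: 11.5
tcp_pos: [0.4294, -0.1065, 0.1003]
eef_rot: [180.0, -0.0, -121.1]
contact_force: [-0.2, -0.2, -0.4]
gripper_width: 0.0195
gripper_force: 45.0
t 11.5 pos [ 0.4294 -0.1065  0.1003] rot [ 180.    -0.  -121.1] j [ 12.   6. -38.  -0. -47. -43.] F [-0.2 -0.2 -0.4] w 0.0195 45.0
turn [-0.17 -0.74 -6.78] shift [ 1.48 -7.35  2.71]
```

```bash
python3 -m pendant '[[[0,0,0,0,0,-0.85,-1],[0,0,0,0,0,-0.85,-1],[0,0,0,0,0,-0.85,-1],[0,0,0,0,0,-0.85,-1],[0,0,0,0,0,-0.85,-1],[0,0,0,0,0,-0.85,-1],[0,0,0,0,0,-0.85,-1],[0,0,0,0,0,-0.83,-1]]]'
python3 -m pendant '[[[0,0,0,0,-0.38,0,-1],[0,0,0,0,-0.37,0,-1],[0.25,-1,0,0,0,0,-1],[0.25,-1,0,0,0,0,-1],[0.25,-1,0,0,0,0,-1],[0.25,-1,0,0,0,0,-1],[0.25,-1,0,0,0,0,-1],[0.23,-1,0,0,0,0,-1]]]'
python3 -m pendant '[[[0,-0.7,0,0,0,0,-1],[0,-0.65,0,0,0,0,-1],[0,0,0.5,0,0,0,-1],[0,0,0.5,0,0,0,-1],[0,0,0.5,0,0,0,-1],[0,0,0.5,0,0,0,-1],[0,0,0.5,0,0,0,-1],[0,0,0.2,0,0,0,-1]]]'
python3 go.py .5741 -.1435 .0445 -94 -3
python3 - <<'E'
from plant import vision
from h import *
I=[]
for n in("top","scene"):
    c=vision.capture(n);np.savez(n+"1.npz",**{k:np.array(v) for k,v in c.items()})
    u,v=map(int,pix(c,(.575,-.08,.05)));print(n,u,v,[np.round(pix(c,p),1) for p in ((.5803,-.0561,.05),(.5803-.0049-.0,-.0561-.07,.05))])
    I.append(cv2.resize(c["frame"][v-45:v+45,u-45:u+45],(400,400),interpolation=cv2.INTER_CUBIC))
cv2.imwrite("pics/ins1.png",np.hstack(I))
E
```

```text
time_s: 12.3
tcp_pos: [0.4294, -0.1065, 0.1003]
eef_rot: [180.0, -0.0, -94.0]
contact_force: [0.0, 0.4, -0.8]
gripper_width: 0.0197
gripper_force: 45.0
time_s: 13.1
tcp_pos: [0.5477, -0.1449, 0.0985]
eef_rot: [180.0, 3.0, -94.1]
contact_force: [-0.6, -0.1, -1.0]
gripper_width: 0.0192
gripper_force: 45.0
time_s: 13.9
tcp_pos: [0.5735, -0.1436, 0.0436]
eef_rot: [179.9, 3.0, -94.1]
contact_force: [0.3, -0.4, -0.8]
gripper_width: 0.0192
gripper_force: 45.0
t 13.9 pos [ 0.5735 -0.1436  0.0436] rot [179.9   3.  -94.1] j [  3.  23. -20.  -4. -46.  -4.] F [ 0.3 -0.4 -0.8] w 0.0192 45.0
turn [ 0.02 -0.   -0.03] shift [-0.01 -0.03 -0.05]
top 300 215 [array([290. , 212.8]), array([320. , 215.6])]
scene 262 209 [array([268.9, 212.9]), array([247.8, 205.2])]
```

View pics/ins1.png

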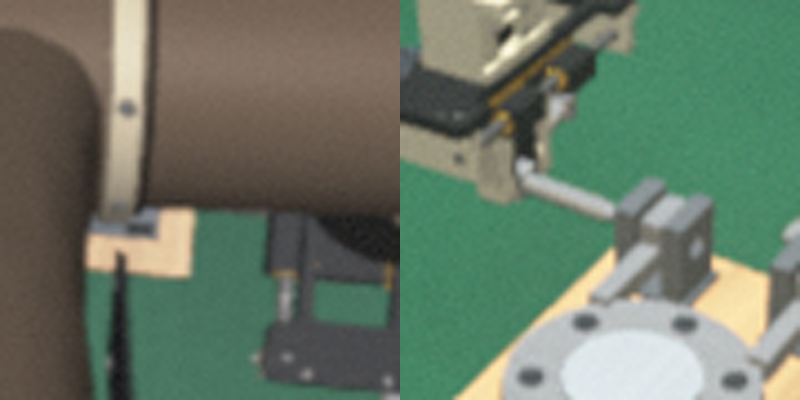

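The top view is blocked by the arm. In the scene view the shaft runs from crop (527,178) to (612,208), aimed at the fork, and the hole exit shows at (697,246). I'll measure both.

```bash
cat > line.py <<'E'
import numpy as np,cv2
from h import *
from plant import vision
def shaft(c,P0,P1,half=5):
    "brightness profile across the expected shaft between world points: centre offset (px, + = image down/left normal)"
    a=np.array(pix(c,P0));b=np.array(pix(c,P1));d=(b-a)/np.linalg.norm(b-a);n=np.array([-d[1],d[0]])
    f=c["frame"].astype(float);g=(f[...,2]-f[...,1]).astype(np.float32) # red-green: green bench negative, grey ~0
    o=[]
    for s in np.linspace(0,1,7):
        t=np.arange(-half,half+.1,.25);q=(a+(b-a)*s)[None]+t[:,None]*n
        pr=cv2.remap(g,q[:,0].astype(np.float32)[None],q[:,1].astype(np.float32)[None],cv2.INTER_LINEAR)[0]
        w=pr>pr.min()*.5
        o.append((round(t[w].min(),2),round(t[w].max(),2)) if w.any() else None)
    return n.round(2),o
E
python3 - <<'E'
from line import *
c=dict(np.load("scene1.npz"))
print(shaft(c,(.5756,-.123,.05),(.5786,-.075,.05)))
print("exit pred",pix(c,(.5836,-.0082,.05)),"px/mm x",np.array(pix(c,(.5936,-.0082,.05)))-pix(c,(.5836,-.0082,.05)),"z",np.array(pix(c,(.5836,-.0082,.06)))-pix(c,(.5836,-.0082,.05)))
print("px radius 7mm in z", 7*np.linalg.norm(np.array(pix(c,(.578,-.09,.06)))-pix(c,(.578,-.09,.05)))/10)
h,p=c["frame"],pts(c)
print(h[212:227,276:292].sum(2)//3)
# left fork exit/mouth prediction: mouth_left
print("mouthL",pix(c,(.5911,.0995,.05)))
print(h[222:240,312:330].sum(2)//3)
E
```

```text
(array([-0.34,  0.94]), [(np.float64(-5.0), np.float64(2.75)), (np.float64(-2.0), np.float64(2.75)), (np.float64(-2.25), np.float64(2.75)), (np.float64(-2.25), np.float64(2.75)), (np.float64(-2.25), np.float64(3.0)), (np.float64(-2.25), np.float64(3.0)), (np.float64(-2.0), np.float64(2.75))])
exit pred (np.float64(283.8365115585235), np.float64(218.34491238234486)) px/mm x [-1.62145487  1.94972124] z [ 0.08075505 -2.93877012]
px radius 7mm in z 2.0360697158441328
[[190 182 169 152 148 147 151 136 114  92  80  93 102 103 104 110]
 [185 167 154 152 148 150 137 113  91  84  82  96 103 106 106 109]
 [160 153 147 149 148 137 116  91  84  86  81 100 110 103 104 106]
 [123 121 131 141 134 112  88  81  81  85  81  94 102 106 102 104]
 [ 98  94 105 113 103  89  84  88  85  84  83  97 103 103 109 105]
 [100  97  97 100  91  87  84 100 105  90  86  96 104 106 107 104]
 [100  94  98  92  85  84  90 124 127  98  84  96 108 106 105 107]
 [ 97  97  95  95  88  83 111 137 137 102  85  97 103 103 104 102]
 [102  93 101  94  87  86 117 143 126  98  84 102 103 101 107 104]
 [100  95  96  94  89  86 111
[... 1095 characters left out ...]
102 104 105 103  99 102]
 [ 94  98 102 100  89  85 123 129 103  87  99 101 102 104 106 103 101 107]
 [ 97  94 100  96  86  92 132 140 103  82  98 103 101 103 103 105 103 100]
 [ 96  96 100  96  89  98 135 126  96  86 101 108 106 100 101 103 101 102]
 [ 96  95  96  97  87  91 123 107  90 100 142 150 136 115 106 102  99 103]
 [101  98  95  95  83  84  96  89  82 110 180 200 192 171 136 115 108 104]
 [ 92  96  95  93  86  81  86  82  83 123 192 213 214 206 186 176 163 139]
 [ 99  95  98  92  85  86  83  80  83 126 182 211 213 209 209 208 206 194]
 [ 95 100  97  91  87  82  83  81  96 125 150 200 211 208 207 212 213 210]
 [102  98  97  90  82  85  81  93 117 124 136 194 208 207 210 212 210 207]]
```

Run:
```python
from line import *
from scipy.spatial import ConvexHull
for n in("scene0","scene1","top0"):
    c=dict(np.load(n+".npz"));hsv=cv2.cvtColor(c["frame"],cv2.COLOR_BGR2HSV)
    m=cv2.inRange(hsv,(5,40,110),(25,255,255));k=np.zeros_like(m)
    u0,v0,u1,v1=(215,205,335,300) if n[0]=="s" else (205,115,320,240)
    k[v0:v1,u0:u1]=m[v0:v1,u0:u1]
    nn,l,st,_=cv2.connectedComponentsWithStats(k);k=(l==1+st[1:,4].argmax())if n[0]!="s" else k>0
    # largest few comps
    good=[i for i in range(1,nn) if st[i,4]>40];k=np.isin(l,good)
    v,u=np.nonzero(k);W=world(c,u,v,.012)[:,:2].astype(np.float32)*1000
    r=cv2.minAreaRect(W);print(n,r)
    print(cv2.boxPoints(r).round(1).tolist())
    hsh=W[ConvexHull(W).vertices]; 
    # extreme along mount axes with yaw -4
    a=np.radians(-4);ex=np.array([np.cos(a),np.sin(a)]);ey=np.array([-ex[1],ex[0]])
    print("x range",(W@ex).min(),(W@ex).max(),"y range",(W@ey).min(),(W@ey).max())
    # fork tops by slicing scene: corner
a=np.radians(-4);print("current est: x",585.7*np.cos(a)+21.7*np.sin(a),"y",-585.7*np.sin(a)+21.7*np.cos(a))
```

```text
scene0 ((676.2393798828125, 17.413955688476562), (204.07406616210938, 258.4760437011719), 86.11055755615234)
[[540.4000244140625, -75.5999984741211], [798.2999877929688, -93.19999694824219], [812.0999755859375, 110.4000015258789], [554.2000122070312, 128.0]]
x range 544.2030849471766 802.5564882404753 y range -37.54697877884837 166.78295212878422
scene1 ((676.841796875, 17.373001098632812), (204.07406616210938, 259.1090393066406), 86.11055755615234)
[[540.7000122070312, -75.5999984741211], [799.2000122070312, -93.19999694824219], [813.0, 110.4000015258789], [554.5, 128.0]]
x range 544.4400074434405 803.4920972903031 y range -37.54697877884837 166.78295212878422
top0 ((670.4346313476562, 16.222373962402344), (200.5779571533203, 250.73387145996094), 86.15299987792969)
[[538.5999755859375, -75.4000015258789], [788.7999877929688, -92.30000305175781], [802.2000122070312, 107.9000015258789], [552.0999755859375, 124.69999694824219]]
x range 542.1885678730376 793.1455043620216 y range -37.52329534391507 163.4726459357302
current est: x 582.7595487569316 y 62.50350656257237
```

```bash
python3 -m pendant '[[[0,-0.1,-0.02,0,0,0,-1],[-0.15,0,0.008,0,0,0,-1],[-0.15,0,0.008,0,0,0,-1],[-0.15,0,0.008,0,0,0,-1],[-0.15,0,0.008,0,0,0,-1],[-0.15,0,0.008,0,0,0,-1],[-0.15,0,0.008,0,0,0,-1],[0,0,0,0,0,0,-1]]]'
python3 go.py
python3 -m pendant '[[[-0.1,0,0.005,0,0,0,-1],[-0.1,0,0.005,0,0,0,-1],[0,0,0,0,0,0,-1],[0,0,0,0,0,0,-1],[0,0,0,0,0,0,-1],[0,0,0,0,0,0,-1],[0,0,0,0,0,0,-1],[0,0,0,0,0,0,-1]]]'
python3 go.py
```

```text
time_s: 14.8
tcp_pos: [0.5776, -0.1255, 0.0453]
eef_rot: [180.0, 3.0, -94.1]
contact_force: [-0.8, 0.0, -0.0]
gripper_width: 0.0194
gripper_force: 45.0
t 14.8 pos [ 0.5776 -0.1255  0.0453] rot [180.    3.  -94.1] j [  5.  23. -20.  -4. -46.  -6.] F [-0.8  0.  -0. ] w 0.0194 45.0
time_s: 15.6
tcp_pos: [0.5778, -0.1219, 0.0453]
eef_rot: [180.0, 3.0, -94.1]
contact_force: [-1.5, 1.3, -1.7]
gripper_width: 0.0194
gripper_force: 45.0
t 15.6 pos [ 0.5778 -0.1219  0.0453] rot [180.    3.  -94.1] j [  5.  23. -21.  -4. -46.  -6.] F [-1.5  1.3 -1.7] w 0.0194 45.0
```

```bash
python3 -m pendant '[[[-0.1,0,0.01,0,0,0,-1],[-0.1,0,0.01,0,0,0,-1],[-0.1,0,0.01,0,0,0,-1],[-0.1,0,0.01,0,0,0,-1],[0,0,0,0,0,0,-1],[0,0,0,0,0,0,-1],[0,0,0,0,0,0,-1],[0,0,0,0,0,0,-1]]]'
python3 go.py
python3 -m pendant '[[[-0.1,0,0.005,0,0,0,-1],[-0.1,0,0.005,0,0,0,-1],[-0.1,0,0.005,0,0,0,-1],[-0.1,0,0.005,0,0,0,-1],[0,0,0,0,0,0,-1],[0,0,0,0,0,0,-1],[0,0,0,0,0,0,-1],[0,0,0,0,0,0,-1]]]'
python3 go.py
```

```text
time_s: 16.4
tcp_pos: [0.5785, -0.1138, 0.045]
eef_rot: [180.0, 3.0, -94.1]
contact_force: [-2.1, 1.4, -1.0]
gripper_width: 0.0192
gripper_force: 45.0
t 16.4 pos [ 0.5785 -0.1138  0.045 ] rot [180.    3.  -94.1] j [  6.  23. -21.  -4. -46.  -7.] F [-2.1  1.4 -1. ] w 0.0192 45.0
time_s: 17.2
tcp_pos: [0.5791, -0.1057, 0.0449]
eef_rot: [180.0, 3.0, -94.1]
contact_force: [-3.1, 2.0, -1.3]
gripper_width: 0.0194
gripper_force: 45.0
t 17.2 pos [ 0.5791 -0.1057  0.0449] rot [180.    3.  -94.1] j [  7.  23. -21.  -4. -46.  -8.] F [-3.1  2.  -1.3] w 0.0194 45.0
```

```bash
python3 -m pendant '[[[-0.1,0.03,0.02,0,0,0,-1],[-0.1,0.01,0.01,0,0,0,-1],[-0.1,0,0.005,0,0,0,-1],[-0.1,0,0.005,0,0,0,-1],[-0.1,0,0.005,0,0,0,-1],[-0.1,0,0.005,0,0,0,-1],[0,0,0,0,0,0,-1],[0,0,0,0,0,0,-1]]]'
python3 go.py
python3 -m pendant '[[[-0.1,0,0.005,0,0,0,-1],[-0.1,0,0.005,0,0,0,-1],[-0.1,0,0.005,0,0,0,-1],[-0.1,0,0.005,0,0,0,-1],[-0.1,0,0.005,0,0,0,-1],[0,0,0,0,0,0,-1],[0,0,0,0,0,0,-1],[0,0,0,0,0,0,-1]]]'
python3 go.py
```

```text
time_s: 18.0
tcp_pos: [0.5794, -0.0936, 0.0447]
eef_rot: [-180.0, 3.0, -94.1]
contact_force: [-0.8, 0.7, -0.8]
gripper_width: 0.0193
gripper_force: 45.0
t 18.0 pos [ 0.5794 -0.0936  0.0447] rot [-180.     3.   -94.1] j [  8.  23. -21.  -4. -46.  -9.] F [-0.8  0.7 -0.8] w 0.0193 45.0
time_s: 18.8
tcp_pos: [0.58, -0.0838, 0.0447]
eef_rot: [-180.0, 3.0, -94.1]
contact_force: [-0.2, 1.6, -0.6]
gripper_width: 0.0197
gripper_force: 45.0
t 18.8 pos [ 0.58   -0.0838  0.0447] rot [-180.     3.   -94.1] j [  9.  23. -21.  -4. -45. -10.] F [-0.2  1.6 -0.6] w 0.0197 45.0
```

```bash
python3 -m pendant '[[[-0.1,0,0.005,0,0,0,-1],[-0.1,0,0.005,0,0,0,-1],[-0.1,0,0.005,0,0,0,-1],[-0.1,0,0.005,0,0,0,-1],[-0.1,0,0.005,0,0,0,-1],[-0.1,0,0.005,0,0,0,-1],[-0.1,0,0.005,0,0,0,-1],[0,0,0,0,0,0,-1]]]'
python3 go.py
python3 -m pendant '[[[-0.05,0,0.002,0,0,0,-1],[-0.05,0,0.002,0,0,0,-1],[-0.05,0,0.002,0,0,0,-1],[0,0,0,0,0,0,-1],[0,0,0,0,0,0,-1],[0,0,0,0,0,0,-1],[0,0,0,0,0,0,-1],[0,0,0,0,0,0,-1]]]'
python3 go.py
```

```text
time_s: 19.6
tcp_pos: [0.581, -0.0696, 0.0447]
eef_rot: [-180.0, 3.0, -94.1]
contact_force: [0.1, -0.0, -0.7]
gripper_width: 0.0197
gripper_force: 45.0
t 19.6 pos [ 0.581  -0.0696  0.0447] rot [-180.     3.   -94.1] j [ 10.  23. -22.  -4. -45. -12.] F [ 0.1 -0.  -0.7] w 0.0197 45.0
time_s: 20.4
tcp_pos: [0.5811, -0.0669, 0.0447]
eef_rot: [180.0, 3.0, -94.1]
contact_force: [-0.3, 0.5, -0.1]
gripper_width: 0.0194
gripper_force: 45.0
t 20.4 pos [ 0.5811 -0.0669  0.0447] rot [180.    3.  -94.1] j [ 11.  23. -22.  -4. -45. -12.] F [-0.3  0.5 -0.1] w 0.0194 45.0
```

```bash
for i in 1 2; do python3 -m pendant '[[[-0.05,0,0.002,0,0,0,-1],[-0.05,0,0.002,0,0,0,-1],[0,0,0,0,0,0,-1],[0,0,0,0,0,0,-1],[0,0,0,0,0,0,-1],[0,0,0,0,0,0,-1],[0,0,0,0,0,0,-1],[0,0,0,0,0,0,-1]]]' | grep -E "tcp|cont"; done
```

```text
tcp_pos: [0.5811, -0.0666, 0.0447]
contact_force: [0.0, -9.7, -2.7]
tcp_pos: [0.5811, -0.0664, 0.0448]
contact_force: [1.6, -18.8, -3.6]
```

Contact is firm. I'll release, back off, and push on the head with shut fingers to confirm it is seated.

```bash
python3 -m pendant '[[[0.05,0,0,0,0,0,0],[0,0,0,0,0,0,0],[0,0,0,0,0,0,0],[0,0,0,0,0,0,0],[0.3,0,-0.015,0,0,0,0],[0.3,0,-0.015,0,0,0,0],[0.4,0,-0.02,0,0,0,0],[0.3,0,-0.02,0,0,0,0]]]'
python3 -m pendant '[[[0.1,0,0,0,0,0,-1],[0,0,0,0,0,0,-1],[0,0,0,0,0,0,-1],[0,0,0,0,0,0,-1],[0,0,0,0,0,0,-1],[0,0,0,0,0,0,-1],[0,0,0,0,0,0,-1],[0,0,0,0,0,0,-1]]]'
python3 -m pendant '[[[-0.15,0,0.01,0,0,0,-1],[-0.15,0,0.01,0,0,0,-1],[-0.15,0,0.01,0,0,0,-1],[-0.1,0,0.005,0,0,0,-1],[-0.1,0,0.005,0,0,0,-1],[0,0,0,0,0,0,-1],[0,0,0,0,0,0,-1],[0,0,0,0,0,0,-1]]]'
python3 go.py
```

```text
time_s: 22.8
tcp_pos: [0.5793, -0.0905, 0.0447]
eef_rot: [180.0, 3.0, -94.1]
contact_force: [-0.7, 0.4, -1.1]
gripper_width: 0.0438
gripper_force: 0.0
time_s: 23.6
tcp_pos: [0.5794, -0.0918, 0.0447]
eef_rot: [180.0, 3.0, -94.1]
contact_force: [0.5, -0.5, -0.5]
gripper_width: 0.0002
gripper_force: 0.0
time_s: 24.4
tcp_pos: [0.5803, -0.0789, 0.0445]
eef_rot: [-180.0, 3.0, -94.1]
contact_force: [-0.0, -0.5, 0.7]
gripper_width: 0.0004
gripper_force: 0.0
t 24.4 pos [ 0.5803 -0.0789  0.0445] rot [-180.     3.   -94.1] j [  9.  23. -21.  -4. -45. -11.] F [-0.  -0.5  0.7] w 0.0004 0.0
```

```bash
for i in 1 2 3; do python3 -m pendant '[[[-0.05,0,0.002,0,0,0,-1],[-0.05,0,0.002,0,0,0,-1],[0,0,0,0,0,0,-1],[0,0,0,0,0,0,-1],[0,0,0,0,0,0,-1],[0,0,0,0,0,0,-1],[0,0,0,0,0,0,-1],[0,0,0,0,0,0,-1]]]' | grep -E "tcp|cont"; done
```

```text
tcp_pos: [0.5803, -0.0785, 0.0446]
contact_force: [1.1, -9.2, -1.5]
tcp_pos: [0.5803, -0.0783, 0.0446]
contact_force: [1.6, -19.3, -2.5]
tcp_pos: [0.5802, -0.0781, 0.0447]
contact_force: [2.7, -28.8, -2.9]
```

```bash
python3 -m pendant '[[[0.3,0,0,0,0,0,-1],[0.5,0,0,0,0,0,-1],[0.5,0,0,0,0,0,-1],[0,0,-0.8,0,0,0,0],[0,0,-0.9,0,0,0,0],[0,0,-0.9,0,0,0,0],[0,0,-0.9,0,0,0,0],[0,0,-0.9,0.75,0,0,0]]]' | tail -3
python3 go.py .4291 -.1908 .12 5
```

```text
contact_force: [0.0, -0.1, 0.2]
gripper_width: 0.0349
gripper_force: 0.0
t 27.6 pos [ 0.5798 -0.1036  0.1316] rot [-177.     3.   -94.1] j [  7.  16. -19.  -3. -52. -10.] F [ 0.  -0.1  0.2] w 0.0349 0.0
turn [ -1.21  -0.1  -24.79] shift [-7.88  3.69  0.58]
```

```bash
python3 -m pendant '[[[0,0,0,-0.75,0,0,0],[0,0,0,0,0.75,0,0],[0,0,0,0,0,-1,0],[0,0,0,0,0,-1,0],[0,0,0,0,0,-1,0],[0,0,0,0,0,-1,0],[0,0,0,0,0,-1,0],[0,0,0,0,0,-1,0]]]' | tail -1
for i in 1 2; do python3 -m pendant '[[[0,0,0,0,0,-1,0],[0,0,0,0,0,-1,0],[0,0,0,0,0,-1,0],[0,0,0,0,0,-1,0],[0,0,0,0,0,-1,0],[0,0,0,0,0,-1,0],[0,0,0,0,0,-1,0],[0,0,0,0,0,-1,0]]]' | tail -1;done
python3 - <<'E'
from plant import vision
from h import *
c=vision.capture("top");
for p in pins(c): print(p)
c=vision.capture("scene");P=pts(c);u,v=pix(c,(.43,-.19,.015));u,v=int(u),int(v)
print(u,v,P[v-2:v+3,u].round(4).tolist())
E
python3 go.py .4291 -.1908 .12 5
```

```text
gripper_force: 0.0
gripper_force: 0.0
gripper_force: 0.0
{'area': 66, 'L': np.float64(138.9), 'head': array([0.5287, 0.0808]), 'tip': array([0.39  , 0.0727]), 'yaw': -176.6, 'lohi': (3, 2), 'uv': (np.float64(232.4), np.float64(264.1))}
{'area': 209, 'L': np.float64(64.8), 'head': array([0.4391, 0.035 ]), 'tip': array([0.5011, 0.016 ]), 'yaw': -17.1, 'lohi': (15, 23), 'uv': (np.float64(253.8), np.float64(261.4))}
{'area': 260, 'L': np.float64(78.8), 'head': array([ 0.4252, -0.1913]), 'tip': array([ 0.5037, -0.1847]), 'yaw': 4.9, 'lohi': (15, 24), 'uv': (np.float64(344.1), np.float64(266.0))}
253 185 [[0.4281, -0.1924, 0.0218], [0.4323, -0.19, 0.0212], [0.4296, -0.1917, 0.0154], [0.4351, -0.1886, 0.0157], [0.4419, -0.1848, 0.017]]
t 30.1 pos [ 0.5785 -0.1034  0.1312] rot [-180.    -0.    -6.1] j [  9.  17. -18.  -0. -55.  75.] F [-0.5  0.8 -0.6] w 0.0437 0.0
turn [-0.   -0.   -2.77] shift [-7.82  3.7   0.56]
```

```bash
python3 -m pendant '[[[0,0,0,0,0,-0.95,0],[0,0,0,0,0,-0.95,0],[0,0,0,0,0,-0.86,0],[-1,0.45,0,0,0,0,0],[-1,0.45,0,0,0,0,0],[-1,0.45,0,0,0,0,0],[-1,0.45,0,0,0,0,0],[-1,0.45,0,0,0,0,0]]]' | tail -1
python3 -m pendant '[[[-1,0.5,0,0,0,0,0],[-1,0.5,0.4,0,0,0,0],[-0.85,0.45,0.5,0,0,0,0],[0,0,0.8,0,0,0,0],[0,0,0.8,0,0,0,0],[0,0,0.8,0,0,0,0],[0,0,0.8,0,0,0,0],[0,0,0,0,0,0,0]]]' | tail -1
python3 go.py .4281 -.191 .0045 5
```

```text
gripper_force: 0.0
gripper_force: 0.0
t 31.7 pos [ 0.4267 -0.1907  0.0476] rot [-180.     0.2    4.8] j [  0.  13. -38.  -0. -39.  95.] F [ 1.2  0.5 -0.2] w 0.044 0.0
turn [-0.01  0.05 -0.05] shift [0.07 0.02 2.15]
```

```bash
python3 -m pendant '[[[0.07,0.02,0.5,0,0,-0.05,0],[0,0,0.5,0,0,0,0],[0,0,0.5,0,0,0,0],[0,0,0.35,0,0,0,0],[0,0,0.3,0,0,0,0],[0,0,0,0,0,0,0],[0,0,0,0,0,0,0],[0,0,0,0,0,0,0]]]' | tail -1
python3 go.py .4281 -.191 .0045 5
python3 -m pendant '[[[0,0,0,0,0,0,-1],[0,0,0,0,0,0,-1],[0,0,0,0,0,0,-1],[0,0,0,0,0,0,-1],[0,0,0,0,0,0,-1],[0,0,0,0,0,0,-1],[0,0,0,0,0,0,-1],[0,0,0,0,0,0,-1]]]' 45
python3 go.py
```

```text
gripper_force: 0.0
t 32.5 pos [ 0.4301 -0.1908  0.0064] rot [180.   -0.    5.1] j [  0.  17. -40.   0. -33.  95.] F [0.7 0.1 1.1] w 0.0438 0.0
turn [ 0.   -0.01  0.03] shift [-0.1 -0.   0.1]
time_s: 33.3
tcp_pos: [0.43, -0.1908, 0.0062]
eef_rot: [180.0, -0.0, 5.1]
contact_force: [0.1, 0.6, 3.4]
gripper_width: 0.0191
gripper_force: 45.0
t 33.3 pos [ 0.43   -0.1908  0.0062] rot [180.   -0.    5.1] j [  0.  17. -40.   0. -33.  95.] F [0.1 0.6 3.4] w 0.0191 45.0
```

```bash
python3 -m pendant '[[[0,0,-0.7,0,0,0,-1],[0,0,-0.7,0,0,0,-1],[0,0,-0.7,0,0,0,-1],[0,0,-0.7,0,0,0,-1],[0,0,-0.7,0,0,0,-1],[0,0,-0.7,0,0,0,-1],[0,0,-0.7,0,0,0,-1],[0,0,-0.8,0,0,0,-1]]]' | tail -2
for i in 1 2 3; do python3 -m pendant '[[[0,0,0,0,0,1,-1],[0,0,0,0,0,1,-1],[0,0,0,0,0,1,-1],[0,0,0,0,0,1,-1],[0,0,0,0,0,1,-1],[0,0,0,0,0,1,-1],[0,0,0,0,0,1,-1],[0,0,0,0,0,1,-1]]]' | tail -2;done
python3 go.py .5984 .1843 .12 -94 3
```

```text
gripper_width: 0.0195
gripper_force: 45.0
gripper_width: 0.0192
gripper_force: 45.0
gripper_width: 0.0192
gripper_force: 45.0
gripper_width: 0.0193
gripper_force: 45.0
t 36.5 pos [ 0.4295 -0.1907  0.1199] rot [180.    0.  -91.1] j [  0.   7. -33.  -0. -50.  -1.] F [-0.2 -0.2 -0.7] w 0.0193 45.0
turn [-0.01  0.75  0.73] shift [-19.27  -7.12  -1.02]
```

```bash
python3 -m pendant '[[[0,0,0,0,0,0.73,-1],[-0.9,-0.33,0,0,0,0,-1],[-0.9,-0.33,0,0,0,0,-1],[-0.9,-0.33,0,0,0,0,-1],[-0.9,-0.33,0,0,0,0,-1],[-0.9,-0.33,0,0,0,0,-1],[-0.9,-0.33,0,0,0,0,-1],[-0.9,-0.33,0,0,0,0,-1]]]' | tail -2
python3 -m pendant '[[[-0.9,-0.33,0,0,0,0,-1],[-0.9,-0.33,0,0,0,0,-1],[-0.9,-0.33,0,0,0,0,-1],[-0.9,-0.33,0,0,0,0,-1],[-0.9,-0.33,0,0,0,0,-1],[-0.9,-0.33,0,0,0,0,-1],[-0.9,-0.33,0,0,0,0,-1],[-0.9,-0.33,0,0,0,0,-1]]]' | tail -2
python3 -m pendant '[[[-0.9,-0.33,0,0,0,0,-1],[-0.9,-0.33,0,0,0,0,-1],[-0.9,-0.33,0,0,0,0,-1],[-0.9,-0.33,0,0,0,0,-1],[-0.9,-0.33,0,0,0,0,-1],[-0.9,-0.33,0,0,0,0,-1],[0,0,0,0,0.75,0,-1],[0,0,0,0,0,0,-1]]]' | tail -2
python3 go.py .5984 .1843 .0464 -94 3
```

```text
gripper_width: 0.0198
gripper_force: 45.0
gripper_width: 0.0195
gripper_force: 45.0
gripper_width: 0.019
gripper_force: 45.0
t 38.9 pos [0.5937 0.1788 0.1196] rot [180.   -3.1 -93.7] j [ 36.  21. -15.   3. -56. -42.] F [-0.4 -0.1 -0.9] w 0.019 45.0
turn [ 0.   -0.03  0.07] shift [-0.48 -0.22  3.64]
```

```bash
python3 -m pendant '[[[-0.48,-0.22,0,0,-0.02,0.07,-1],[0,0,0.7,0,0,0,-1],[0,0,0.7,0,0,0,-1],[0,0,0.7,0,0,0,-1],[0,0,0.7,0,0,0,-1],[0,0,0.5,0,0,0,-1],[0,0,0.3,0,0,0,-1],[0,0,0,0,0,0,-1]]]' | tail -2
python3 go.py .5984 .1843 .0464 -94 3
python3 - <<'E'
from line import *
c=vision.capture("scene");np.savez("scene2.npz",**{k:np.array(v) for k,v in c.items()})
print(shaft(c,(.5974,.170,.05),(.5937,.118,.05)))
u,v=map(int,pix(c,(.594,.12,.05)))
I=[cv2.resize(c["frame"][v-45:v+45,u-45:u+45],(400,400),interpolation=cv2.INTER_CUBIC)]
c=vision.capture("top");u,v=map(int,pix(c,(.594,.12,.05)))
I.append(cv2.resize(c["frame"][v-45:v+45,u-45:u+45],(400,400),interpolation=cv2.INTER_CUBIC))
cv2.imwrite("pics/ins2.png",np.hstack(I))
E
```

```text
gripper_width: 0.0193
gripper_force: 45.0
t 39.7 pos [0.5976 0.1823 0.0466] rot [179.9  -3.  -94.1] j [ 36.  26. -18.   3. -48. -42.] F [-0.2  0.1 -0.1] w 0.0193 45.0
turn [ 0.02  0.   -0.03] shift [-0.1  -0.03  0.01]
(array([ 0.35, -0.94]), [(np.float64(-5.0), np.float64(4.5)), (np.float64(-4.5), np.float64(5.0)), (np.float64(-4.25), np.float64(5.0)), (np.float64(-4.25), np.float64(5.0)), (np.float64(-5.0), np.float64(4.5)), (np.float64(-5.0), np.float64(4.5)), (np.float64(-5.0), np.float64(4.75))])
```

View pics/ins2.png

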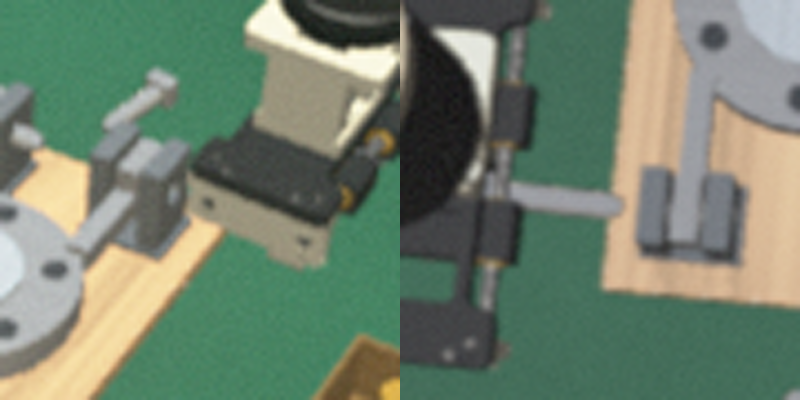

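In the scene view the gripper hides the pin. The top view shows the shaft from crop (515,195) to (618,207) and the outer tine at u 640–670, v 168–250. I'll measure the alignment.

Run:
```python
from line import *
c=vision.capture("top")
f=c["frame"].astype(int);u,v=map(int,pix(c,(.594,.12,.05)));u0,v0=u-45,v-45
s=f.max(2)-f.min(2);
# shaft columns
for cu in (540,560,580,600):
    U=int(round(u0+(cu-400)/4.444)); col=f[v0+38:v0+54,U]; sat=s[v0+38:v0+54,U]
    rows=np.nonzero((sat<25)&(col.sum(1)>330))[0]+v0+38
    a=world(c,U,rows.min()-.5,.05)[0];b=world(c,U,rows.max()+.5,.05)[0];print("shaft",U,rows,((a+b)/2).round(4),"width",(a-b)[0].round(4), "cmd axis x",round(.5976+(((a+b)/2)[1]-.1823)*.0716,4))
for cu in (650,660,712,722):
    U=int(round(u0+(cu-400)/4.444)); print(U,[(R,f[R,U].tolist()) for R in range(v0+33,v0+62)] if cu==650 else "")
    g=f[v0+33:v0+62,U].sum(1)
    print(v0+33,g.tolist())
```

```text
shaft 201 [201 202 203 204 205 206] [0.5976 0.1511 0.05  ] width 0.0141 cmd axis x 0.5954
shaft 205 [202 203 204 205 206 207] [0.5955 0.1417 0.05  ] width 0.0141 cmd axis x 0.5947
shaft 210 [203 204 205 206 207] [0.5946 0.1301 0.05  ] width 0.0117 cmd axis x 0.5939
shaft 214 [203 204 205 206 207 208] [0.5936 0.1208 0.05  ] width 0.0141 cmd axis x 0.5932
225 [(193, [152, 186, 218]), (194, [152, 187, 219]), (195, [153, 188, 220]), (196, [153, 184, 214]), (197, [137, 150, 164]), (198, [132, 126, 124]), (199, [130, 124, 117]), (200, [130, 124, 119]), (201, [131, 124, 119]), (202, [131, 124, 120]), (203, [131, 125, 121]), (204, [132, 124, 120]), (205, [132, 126, 122]), (206, [131, 124, 119]), (207, [130, 124, 119]), (208, [132, 126, 119]), (209, [132, 125, 120]), (210, [131, 124, 121]), (211, [129, 122, 116]), (212, [131, 124, 121]), (213, [128, 121, 118]), (214, [111, 107, 103]), (215, [75, 74, 73]), (216, [69, 68, 66]), (217, [104, 105, 112]), (218, [132, 154, 174]), (219, [146, 177, 208]), (220, [149, 181, 213]), (221, [146, 180, 212])]
193 [556, 558, 561, 551, 451, 382, 371, 373, 374, 375, 377, 376, 380, 374, 373, 377, 377, 376, 367, 376, 367, 321, 222, 203, 321, 460, 531, 543, 538]
228 
193 [501, 500, 500, 494, 438, 371, 344, 340, 337, 331, 336, 334, 319, 320, 321, 298, 303, 282, 267, 267, 257, 213, 184, 191, 252, 370, 474, 497, 496]
239 
193 [493, 504, 505, 501, 493, 452, 386, 363, 372, 370, 376, 379, 375, 369, 375, 368, 377, 370, 372, 371, 370, 377, 352, 242, 200, 276, 386, 498, 534]
241 
193 [484, 490, 490, 491, 494, 464, 401, 374, 379, 375, 377, 377, 376, 370, 373, 372, 369, 365, 370, 369, 372, 369, 338, 252, 194, 256, 412, 518, 547]
```

Run:
```python
from line import *
c=dict(np.load("top0.npz"))
for U,a,b in((225,196.7,214.1),(240,197.8,215.3)):
    A=world(c,U,a,.072)[0];B=world(c,U,b,.072)[0];M=(A+B)/2
    print(U,A.round(4),B.round(4),"mid",M.round(4),"len",np.linalg.norm(A-B).round(4),"hole axis x by my est at this y",round(.587+(M[1]-.021)*.0699,4))
```

```text
225 [0.6113 0.0935 0.072 ] [0.5714 0.0921 0.072 ] mid [0.5913 0.0928 0.072 ] len 0.04 hole axis x by my est at this y 0.592
240 [0.6096 0.0593 0.072 ] [0.5694 0.058  0.072 ] mid [0.5895 0.0586 0.072 ] len 0.0402 hole axis x by my est at this y 0.5896
```

```bash
python3 -m pendant '[[[0.15,0,0.008,0,0,0,-1],[0.15,0,0.008,0,0,0,-1],[0.15,0,0.008,0,0,0,-1],[0.15,0,0.008,0,0,0,-1],[0.15,0,0.008,0,0,0,-1],[0,0,0,0,0,0,-1],[0,0,0,0,0,0,-1],[0,0,0,0,0,0,-1]]]' | grep -E "tcp|cont"
python3 -m pendant '[[[0.1,0,0.005,0,0,0,-1],[0.1,0,0.005,0,0,0,-1],[0.1,0,0.005,0,0,0,-1],[0,0,0,0,0,0,-1],[0,0,0,0,0,0,-1],[0,0,0,0,0,0,-1],[0,0,0,0,0,0,-1],[0,0,0,0,0,0,-1]]]'
```

```text
tcp_pos: [0.597, 0.1678, 0.0477]
contact_force: [0.9, -0.3, -0.4]
time_s: 41.45
tcp_pos: [0.5965, 0.1618, 0.0477]
eef_rot: [-180.0, -2.9, -94.1]
contact_force: [-0.7, 0.1, -1.2]
gripper_width: 0.0197
gripper_force: 45.0
```

```bash
for i in 1 2; do python3 -m pendant '[[[0.1,0,0.03,0,0,0,-1],[0.1,0,0.01,0,0,0,-1],[0.1,0,0.005,0,0,0,-1],[0.1,0,0.005,0,0,0,-1],[0.1,0,0.005,0,0,0,-1],[0,0,0,0,0,0,-1],[0,0,0,0,0,0,-1],[0,0,0,0,0,0,-1]]]' | grep -E "tcp|cont|wid"; done
```

```text
tcp_pos: [0.5959, 0.1518, 0.0472]
contact_force: [-1.0, 0.2, 0.3]
gripper_width: 0.0194
tcp_pos: [0.5952, 0.1418, 0.0465]
contact_force: [0.4, -0.3, 0.5]
gripper_width: 0.0196
```

```bash
for i in 1 2; do python3 -m pendant '[[[0.12,0,0.006,0,0,0,-1],[0.12,0,0.006,0,0,0,-1],[0.12,0,0.006,0,0,0,-1],[0.12,0,0.006,0,0,0,-1],[0.12,0,0.006,0,0,0,-1],[0.12,0,0.006,0,0,0,-1],[0,0,0,0,0,0,-1],[0,0,0,0,0,0,-1]]]' | grep -E "tcp|cont|wid"; done
```

```text
tcp_pos: [0.5941, 0.1273, 0.0466]
contact_force: [0.2, 0.2, -1.1]
gripper_width: 0.0194
tcp_pos: [0.5931, 0.1129, 0.0466]
contact_force: [0.7, -0.0, -1.2]
gripper_width: 0.0193
```

Next: 4 mm more, then release, back off, shut and push.

```bash
python3 -m pendant '[[[0.1,0,0.005,0,0,0,-1],[0.1,0,0.005,0,0,0,-1],[0,0,0,0,0,0,-1],[0,0,0,0,0,0,-1],[0,0,0,0,0,0,-1],[0,0,0,0,0,0,0],[0,0,0,0,0,0,0],[0,0,0,0,0,0,0]]]'| grep -E "tcp|cont|wid"
python3 -m pendant '[[[0,0,0,0,0,0,0],[-0.3,0,-0.015,0,0,0,0],[-0.5,0,-0.025,0,0,0,0],[-0.5,0,-0.025,0,0,0,0],[0,0,0,0,0,0,-1],[0,0,0,0,0,0,-1],[0,0,0,0,0,0,-1],[0,0,0,0,0,0,-1]]]'| grep -E "tcp|cont|wid"
python3 -m pendant '[[[0.1,0,0.005,0,0,0,-1],[0.1,0,0.005,0,0,0,-1],[0.1,0,0.005,0,0,0,-1],[0,0,0,0,0,0,-1],[0,0,0,0,0,0,-1],[0,0,0,0,0,0,-1],[0,0,0,0,0,0,-1],[0,0,0,0,0,0,-1]]]'| grep -E "tcp|cont|wid"
```

```text
tcp_pos: [0.5934, 0.1094, 0.0469]
contact_force: [0.2, 0.3, 0.4]
gripper_width: 0.0379
tcp_pos: [0.5945, 0.1347, 0.0465]
contact_force: [0.6, 0.3, 0.3]
gripper_width: 0.0174
tcp_pos: [0.5942, 0.129, 0.0465]
contact_force: [-0.0, -0.1, -0.3]
gripper_width: 0.0005
```

```bash
python3 -m pendant '[[[0.1,0,0.005,0,0,0,-1],[0.1,0,0.005,0,0,0,-1],[0.05,0,0.005,0,0,0,-1],[0.05,0,0,0,0,0,-1],[0,0,0,0,0,0,-1],[0,0,0,0,0,0,-1],[0,0,0,0,0,0,-1],[0,0,0,0,0,0,-1]]]'| grep -E "tcp|cont"
for i in 1 2 3 4; do python3 -m pendant '[[[0.05,0,0.002,0,0,0,-1],[0.05,0,0.002,0,0,0,-1],[0,0,0,0,0,0,-1],[0,0,0,0,0,0,-1],[0,0,0,0,0,0,-1],[0,0,0,0,0,0,-1],[0,0,0,0,0,0,-1],[0,0,0,0,0,0,-1]]]' | grep -E "tcp|cont"; done
```

```text
tcp_pos: [0.5938, 0.123, 0.0465]
contact_force: [-0.9, -0.1, 0.2]
tcp_pos: [0.5939, 0.1222, 0.0466]
contact_force: [-2.1, 5.9, -0.1]
tcp_pos: [0.5939, 0.122, 0.0467]
contact_force: [-3.8, 14.4, -1.0]
tcp_pos: [0.594, 0.1218, 0.0468]
contact_force: [-5.9, 21.6, -0.5]
tcp_pos: [0.5941, 0.1216, 0.0468]
contact_force: [-7.8, 30.0, -0.7]
```

```bash
python3 -m pendant '[[[-0.3,0,0,0,0,0,-1],[-0.5,0,0,0,0,0,-1],[-0.5,0,0,0,0,0,0],[0,0,-0.8,0,0,0,0],[0,0,-0.9,0,0,0,0],[0,0,-0.9,0,0,0,0],[0,0,-0.9,0,-0.75,0,0],[0,0,-0.9,0,0,0,0]]]' | tail -3
for i in 1 2; do python3 -m pendant '[[[0,0,0,0,0,-1,0],[0,0,0,0,0,-1,0],[0,0,0,0,0,-1,0],[0,0,0,0,0,-1,0],[0,0,0,0,0,-1,0],[0,0,0,0,0,-1,0],[0,0,0,0,0,-1,0],[0,0,0,0,0,-1,0]]]' | tail -1; done
python3 - <<'E'
from plant import vision
from h import *
c=vision.capture("top");np.savez("top3.npz",**{k:np.array(v) for k,v in c.items()})
for p in pins(c,box=(165,225,300,300)): print(p)
c=vision.capture("scene");cv2.imwrite("pics/s3.png",cv2.resize(c["frame"][170:260,220:380],None,fx=5,fy=5,interpolation=cv2.INTER_CUBIC))
E
python3 go.py .44 .18 .10 -22
```

```text
contact_force: [1.0, 0.7, 0.3]
gripper_width: 0.0413
gripper_force: 0.0
gripper_force: 0.0
gripper_force: 0.0
{'area': 110, 'L': np.float64(43.2), 'head': array([0.544 , 0.0908]), 'tip': array([0.5459, 0.134 ]), 'yaw': 87.5, 'lohi': (12, 15), 'uv': (np.float64(218.7), np.float64(228.0))}
{'area': 78, 'L': np.float64(163.4), 'head': array([ 0.5412, -0.0776]), 'tip': array([0.5469, 0.0857]), 'yaw': 88.0, 'lohi': (18, 1), 'uv': (np.float64(266.5), np.float64(229.5))}
{'area': 214, 'L': np.float64(64.8), 'head': array([0.4391, 0.0349]), 'tip': array([0.5011, 0.0159]), 'yaw': -17.0, 'lohi': (17, 23), 'uv': (np.float64(253.9), np.float64(261.3))}
{'area': 171, 'L': np.float64(49.9), 'head': array([0.4311, 0.1835]), 'tip': array([0.4773, 0.1646]), 'yaw': -22.2, 'lohi': (16, 26), 'uv': (np.float64(190.7), np.float64(266.7))}
{'area': 212, 'L': np.float64(63.3), 'head': array([0.41  , 0.1165]), 'tip': array([0.4733, 0.1184]), 'yaw': 1.7, 'lohi': (14, 24), 'uv': (np.float64(214.9), np.float64(273.1))}
t 53.5 pos [0.5953 0.1443 0.1331] rot [-180.     0.   -30.1] j [ 32.  19. -15.  -0. -56.  28.] F [-0.6  0.3 -0.9] w 0.0439 0.0
turn [-0.01  0.01 -2.01] shift [-7.87  1.25  1.65]
```

View pics/s3.png

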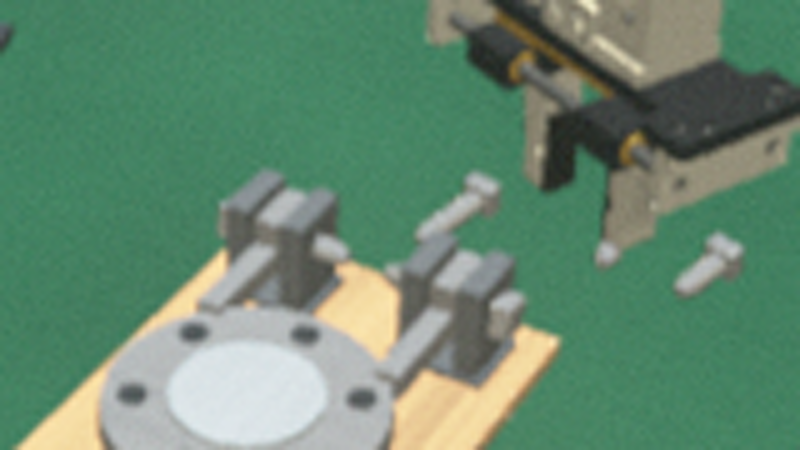

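Both pins look home: the left head is flush on its tine at crop (508,310), and the right tip protrudes at (335,247). The spares haven't moved. Next is the short pin.

```bash
python3 -m pendant '[[[0,0,0,0,0,-1,0],[0,0,0,0,0,-1,0],[0,0,0,0,0,0,0],[-0.9,0.15,0.1,0,0,0,0],[-0.9,0.15,0.1,0,0,0,0],[-0.9,0.15,0.1,0,0,0,0],[-0.9,0.15,0.1,0,0,0,0],[-0.9,0.15,0.1,0,0,0,0]]]' | tail -1
python3 -m pendant '[[[-0.9,0.15,0.5,0,0,0,0],[-0.9,0.12,0.5,0,0,0,0],[-0.9,0.1,0.5,0,0,0,0],[-0.9,0.1,0.5,0,0,0,0],[-0.5,0.1,0.4,0,0,0,0],[0,0,0.5,0,0,0,0],[0,0,0,0,0,0,0],[0,0,0,0,0,0,0]]]' | tail -1
python3 go.py .4344 .1822 .005 -22
```

```text
gripper_force: 0.0
gripper_force: 0.0
t 55.1 pos [0.4267 0.1848 0.0652] rot [-179.9    0.   -22.1] j [ 48.  11. -37.  -0. -42.  20.] F [-0.1  0.4  0.2] w 0.0437 0.0
turn [-0.01  0.   -0.03] shift [ 0.41 -0.03  3.01]
```

```bash
python3 -m pendant '[[[0.41,-0.03,0.4,0,0,0,0],[0,0,0.6,0,0,0,0],[0,0,0.6,0,0,0,0],[0,0,0.6,0,0,0,0],[0,0,0.5,0,0,0,0],[0,0,0.3,0,0,0,0],[0,0,0,0,0,0,0],[0,0,0,0,0,0,0]]]' | grep tcp
python3 -m pendant '[[[0,0,0,0,0,0,-1],[0,0,0,0,0,0,-1],[0,0,0,0,0,0,-1],[0,0,0,0,0,0,-1],[0,0,0,0,0,0,-1],[0,0,0,0,0,0,-1],[0,0,0,0,0,0,-1],[0,0,0,0,0,0,-1]]]' 40
python3 - <<'E'
# tray pose from colour outline, walls at z .018
from h import *
c=dict(np.load("top0.npz"));f=c["frame"].astype(int);s=f.max(2)-f.min(2)
m=np.zeros(s.shape,np.uint8);m[205:290,80:165]=(s<30)[205:290,80:165]
n,l,st,_=cv2.connectedComponentsWithStats(m);i=1+st[1:,4].argmax();v,u=np.nonzero(l==i)
print(cv2.minAreaRect((world(c,u,v,.018)[:,:2]*1000).astype(np.float32)))
c=dict(np.load("scene0.npz"));P=pts(c)
u,v=map(int,pix(c,(.50,.34,.01)))
f=c["frame"].astype(int);s=f.max(2)-f.min(2);m=np.zeros(s.shape,np.uint8);b=np.s_[v-45:v+45,u-60:u+60];m[b]=(s<30)[b]
n,l,st,_=cv2.connectedComponentsWithStats(m);i=1+st[1:,4].argmax();vv,uu=np.nonzero(l==i);print(st[i])
print(cv2.minAreaRect((world(c,uu,vv,.018)[:,:2]*1000).astype(np.float32)))
E
```

```text
tcp_pos: [0.4341, 0.1823, 0.0053]
time_s: 56.75
tcp_pos: [0.434, 0.1824, 0.0054]
eef_rot: [-179.9, 0.0, -22.1]
contact_force: [-0.8, 0.3, 4.8]
gripper_width: 0.0196
gripper_force: 40.0
((499.50054931640625, 339.8124694824219), (157.52847290039062, 163.15756225585938), 3.351656913757324)
[ 380  225   70   56 2570]
((510.546630859375, 341.2139892578125), (175.26722717285156, 156.28013610839844), 3.5523431301116943)
```

```bash
python3 -m pendant '[[[0,0,-0.7,0,0,0,-1],[0,0,-0.9,0,0,0,-1],[0,0,-0.9,0,0,0,-1],[0,0,-0.9,0,0,0,-1],[0,0,-0.8,0,0,0,-1],[0,0,0,0,0,-0.9,-1],[0,0,0,0,0,-0.9,-1],[0,0,0,0,0,-0.9,-1]]]' | tail -2
python3 -m pendant '[[[0,0,0,0,0,-0.9,-1],[0,0,0,0,0,-0.9,-1],[0,0,0,0,0,-0.9,-1],[0,0,0,0,0,-0.95,-1],[0,0,0,0,0,0,-1],[0,-0.5,0,0,0,0,-1],[0,-1,0,0,0,0,-1],[0,-1,0,0,0,0,-1]]]' | tail -2
python3 go.py .4418 .3364 .0105 3.5
```

```text
gripper_width: 0.0197
gripper_force: 40.0
gripper_width: 0.0199
gripper_force: 40.0
t 58.4 pos [0.4309 0.233  0.0893] rot [-179.9   -0.     3.2] j [ 51.  11. -33.  -0. -46.  42.] F [-0.1  0.6 -1.7] w 0.0199 40.0
turn [-0.02 -0.01 -0.08] shift [ 0.86 -5.13  3.94]
```

```bash
python3 -m pendant '[[[0.1,-0.8,0,0,0,-0.08,-1],[0.1,-0.8,0,0,0,0,-1],[0.15,-0.8,0,0,0,0,-1],[0.15,-0.8,0,0,0,0,-1],[0.15,-0.8,0,0,0,0,-1],[0.15,-0.8,0,0,0,0,-1],[0,-0.25,0.2,0,0,0,-1],[0,0,0.5,0,0,0,-1]]]' | tail -2
python3 go.py .4418 .3364 .0105 3.5
```

```text
gripper_width: 0.0189
gripper_force: 40.0
t 59.1 pos [0.4409 0.3351 0.0754] rot [-1.799e+02 -1.000e-01  3.700e+00] j [ 57.  18. -26.  -0. -46.  36.] F [ 0.2  0.2 -0.9] w 0.0189 40.0
turn [-0.03 -0.02  0.04] shift [ 0.05 -0.06  3.25]
```

```bash
python3 -m pendant '[[[0.05,-0.06,0.6,0,0,0,-1],[0,0,0.7,0,0,0,-1],[0,0,0.7,0,0,0,-1],[0,0,0.5,0,0,0,-1],[0,0,0.4,0,0,0,-1],[0,0,0.2,0,0,0,-1],[0,0,0,0,0,0,-1],[0,0,0,0,0,0,-1]]]' | grep -E "tcp|cont|wid"
python3 -m pendant '[[[0,0,0.05,0,0,0,-1],[0,0,0,0,0,0,-0.3],[0,0,0,0,0,0,-0.3],[0,0,0,0,0,0,-0.3],[0,0,0,0,0,0,-0.3],[0,0,0,0,0,0,-0.3],[0,0,0,0,0,0,-0.3],[0,0,0,0,0,0,-0.3]]]' | grep -E "tcp|cont|wid"
python3 -m pendant '[[[0,0,-0.5,0,0,0,-0.3],[0,0,-0.7,0,0,0,-0.3],[0,0,-0.9,0,0,0,-0.3],[0,0,-0.9,0,0,0,0],[0,0,-0.9,0,0,0,0],[0,1,0,0,0,0,0],[0,1,0,0,0,0,0],[0,1,0,0,0,0,0]]]' | grep -E "tcp|cont|wid"
```

```text
tcp_pos: [0.4418, 0.3354, 0.0138]
contact_force: [-0.2, -0.7, -1.1]
gripper_width: 0.0195
tcp_pos: [0.4415, 0.3352, 0.0124]
contact_force: [0.2, 0.0, 0.1]
gripper_width: 0.0304
tcp_pos: [0.4447, 0.273, 0.0899]
contact_force: [-0.8, 0.1, 0.1]
gripper_width: 0.0437
```

```bash
python3 -m pendant '[[[0,1,0,0,0,0,0],[-0.2,1,0,0,0,0.25,0],[-0.2,1,0,0,0,0.25,0],[-0.2,1,0,0,0,0,0],[-0.2,1,0,0,0,0,0],[-0.2,1,0,0,0,0,0],[-0.2,0.9,0,0,0,0,0],[-0.2,0.7,0,0,0,0,0]]]' | tail -1
python3 - <<'E'
from plant import vision
from h import *
c=vision.capture("top")
for p in pins(c,box=(75,215,300,300)): print(p)
E
python3 go.py .4121 .1165 .005 1.7
```

```text
gripper_force: 0.0
{'area': 75, 'L': np.float64(143.4), 'head': array([0.5578, 0.1275]), 'tip': array([ 0.539 , -0.0147]), 'yaw': -97.5, 'lohi': (2, 25), 'uv': (np.float64(238.2), np.float64(226.4))}
{'area': 95, 'L': np.float64(53.4), 'head': array([0.5725, 0.0502]), 'tip': array([0.5739, 0.1036]), 'yaw': 88.5, 'lohi': (7, 10), 'uv': (np.float64(235.1), np.float64(216.7))}
{'area': 197, 'L': np.float64(62.7), 'head': array([ 0.5721, -0.0676]), 'tip': array([ 0.5706, -0.0049]), 'yaw': 91.4, 'lohi': (15, 17), 'uv': (np.float64(280.3), np.float64(218.4))}
{'area': 41, 'L': np.float64(71.1), 'head': array([ 0.5632, -0.0884]), 'tip': array([ 0.5305, -0.0252]), 'yaw': 117.3, 'lohi': (5, 18), 'uv': (np.float64(290.9), np.float64(228.0))}
t 62.4 pos [0.4219 0.1194 0.0899] rot [-179.9    0.     1.6] j [ 42.   6. -39.  -0. -45.  50.] F [-2.5 -2.4 -0.5] w 0.0435 0.0
turn [-0.01  0.01 -0.03] shift [-0.49  0.13  4.25]
```

```bash
python3 -m pendant '[[[-0.49,0.13,0.5,0,0,0,0],[0,0,0.8,0,0,0,0],[0,0,0.8,0,0,0,0],[0,0,0.8,0,0,0,0],[0,0,0.6,0,0,0,0],[0,0,0.5,0,0,0,0],[0,0,0.25,0,0,0,0],[0,0,0,0,0,0,0]]]' | grep -E "tcp|cont"
python3 -m pendant '[[[0,0,0,0,0,0,-1],[0,0,0,0,0,0,-1],[0,0,0,0,0,0,-1],[0,0,0,0,0,0,-1],[0,0,0,0,0,0,-1],[0,0,0,0,0,0,-1],[0,0,0,0,0,0,-1],[0,0,0,0,0,0,-1]]]' 40
```

```text
tcp_pos: [0.4135, 0.1194, 0.0046]
contact_force: [0.3, -0.7, 0.7]
time_s: 64.0
tcp_pos: [0.4139, 0.1197, 0.0054]
eef_rot: [-179.9, -0.0, 1.6]
contact_force: [-0.8, -0.5, 5.6]
gripper_width: 0.0192
gripper_force: 40.0
```

```bash
python3 -m pendant '[[[0,0,-0.7,0,0,0,-1],[0,0,-0.9,0,0,0,-1],[0,0,-0.9,0,0,0,-1],[0,0,-0.9,0,0,0,-1],[0,0,-0.8,0,0,-0.45,-1],[0.3,-0.8,0,0,0,0,-1],[0.33,-0.9,0,0,0,0,-1],[0.33,-0.9,0,0,0,0,-1]]]' | tail -2
python3 -m pendant '[[[0.36,-0.9,0,0,0,0,-1],[0.36,-0.9,0,0,0,0,-1],[0.36,-0.9,0,0,0,0,-1],[0.36,-0.9,0,0,0,0,-1],[0.36,-0.9,0,0,0,0,-1],[0.36,-0.9,0,0,0,0,-1],[0.36,-0.9,0,0,0,0,-1],[0.36,-0.9,0,0,0,0,-1]]]' | tail -2
python3 go.py .5078 .3706 .0105 3.5
```

```text
gripper_width: 0.0194
gripper_force: 40.0
gripper_width: 0.0193
gripper_force: 40.0
t 65.6 pos [0.479  0.3213 0.0891] rot [-179.9   -0.     3.4] j [ 53.  19. -22.  -0. -49.  40.] F [0.4 1.3 0.1] w 0.0193 40.0
turn [-0.02 -0.   -0.02] shift [ 1.59 -2.37  3.93]
```

```bash
python3 -m pendant '[[[0.5,-0.8,0,0,0,0,-1],[0.5,-0.8,0,0,0,0,-1],[0.55,-0.75,0,0,0,0,-1],[0,0,0,0,0,0,-1],[0,0,0.7,0,0,0,-1],[0,0,0.7,0,0,0,-1],[0,0,0.7,0,0,0,-1],[0,0,0,0,0,0,-1]]]' | tail -2
python3 go.py .5078 .3706 .0105 3.5
```

```text
gripper_width: 0.0193
gripper_force: 40.0
t 66.4 pos [0.5052 0.3667 0.0444] rot [179.9   0.2   3.4] j [ 54.  26. -18.  -0. -47.  40.] F [-0.6 -0.6 -0.1] w 0.0193 40.0
turn [ 0.03  0.05 -0.03] shift [ 0.14 -0.19  1.69]
```

```bash
python3 -m pendant '[[[0.1,-0.13,0.4,0,0,0,-1],[0,0,0.5,0,0,0,-1],[0,0,0.4,0,0,0,-1],[0,0,0.2,0,0,0,-1],[0,0,0.1,0,0,0,-1],[0,0,0,0,0,0,-1],[0,0,0,0,0,0,-1],[0,0,0,0,0,0,-1]]]' | grep -E "tcp|cont|wid"
python3 -m pendant '[[[0,0,0.05,0,0,0,-1],[0,0,0,0,0,0,-0.35],[0,0,0,0,0,0,-0.35],[0,0,0,0,0,0,-0.35],[0,0,0,0,0,0,-0.35],[0,0,0,0,0,0,-0.35],[0,0,0,0,0,0,-0.35],[0,0,0,0,0,0,-0.35]]]' | grep -E "tcp|cont|wid"
python3 -m pendant '[[[0,0,-0.5,0,0,0,-0.35],[0,0,-0.7,0,0,0,-0.35],[0,0,-0.9,0,0,0,-0.35],[0,0,-0.9,0,0,0,0],[0,0,-0.9,0,0,0,0],[-0.4,1,0,0,0,0,0],[-0.4,1,0,0,0,0,0],[-0.4,1,0,0,0,0,0]]]' | grep -E "tcp|cont|wid"
```

```text
tcp_pos: [0.5088, 0.3716, 0.0159]
contact_force: [0.3, -0.2, -1.5]
gripper_width: 0.0192
tcp_pos: [0.5086, 0.3714, 0.0145]
contact_force: [0.9, 0.6, -1.4]
gripper_width: 0.0282
tcp_pos: [0.4883, 0.3096, 0.0941]
contact_force: [-0.1, -0.1, -0.5]
gripper_width: 0.0439
```

```bash
python3 -m pendant '[[[0,0,0,0,0,0.85,0],[0,0,0,0,0,0.85,0],[0,0,0,0,0,0.85,0],[0,0,0,0,0,0.85,0],[0,0,0,0,0,0.85,0],[0,0,0,0,0,0.85,0],[0.1,0.9,0,0,0,0,0],[0.1,0.9,0,0,0,0,0]]]' | tail -1
python3 - <<'E'
from plant import vision
from h import *
c=vision.capture("top")
cv2.imwrite("pics/t4.png",cv2.resize(c["frame"][195:300,75:300],None,fx=3.5,fy=3.5,interpolation=cv2.INTER_CUBIC))
for p in pins(c,box=(75,215,300,300)): print(p)
E
python3 go.py .4425 .0339 .09 -17
```

```text
gripper_force: 0.0
{'area': 118, 'L': np.float64(206.0), 'head': array([ 0.546 , -0.0791]), 'tip': array([0.552 , 0.1269]), 'yaw': 88.3, 'lohi': (44, 24), 'uv': (np.float64(258.0), np.float64(227.2))}
{'area': 95, 'L': np.float64(53.4), 'head': array([0.5725, 0.0502]), 'tip': array([0.5738, 0.1036]), 'yaw': 88.6, 'lohi': (7, 10), 'uv': (np.float64(235.1), np.float64(216.7))}
{'area': 197, 'L': np.float64(62.7), 'head': array([ 0.5721, -0.0676]), 'tip': array([ 0.5706, -0.0049]), 'yaw': 91.4, 'lohi': (15, 17), 'uv': (np.float64(280.3), np.float64(218.4))}
{'area': 215, 'L': np.float64(64.9), 'head': array([0.439 , 0.0347]), 'tip': array([0.5011, 0.016 ]), 'yaw': -16.8, 'lohi': (17, 24), 'uv': (np.float64(253.9), np.float64(261.4))}
t 69.7 pos [0.48   0.2706 0.0928] rot [-1.8e+02  1.0e-01 -1.7e+01] j [ 50.  16. -25.  -0. -49.  23.] F [-2.3 -4.  -1.5] w 0.0436 0.0
turn [-0.01  0.02  0.01] shift [ 1.67 11.87  0.14]
```

View pics/t4.png

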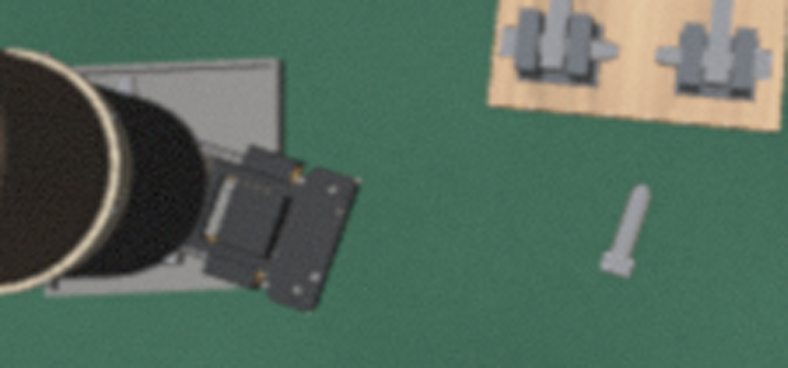

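The arm hides the tray, but both pins are seated in the forks (heads at crop (510,43) and (762,65)). The last mid is unmoved at (625,230).

```bash
python3 -m pendant '[[[0.1,0.9,0,0,0,0,0],[0.13,0.9,0,0,0,0,0],[0.13,0.9,0,0,0,0,0],[0.13,0.9,0,0,0,0,0],[0.13,0.9,0,0,0,0,0],[0.13,0.9,0,0,0,0,0],[0.13,0.9,0,0,0,0,0],[0.13,0.9,0,0,0,0,0]]]' | tail -1
python3 -m pendant '[[[0.13,0.9,0,0,0,0,0],[0.13,0.9,0,0,0,0,0],[0.13,0.9,0,0,0,0,0],[0.13,0.9,0,0,0,0,0],[0.14,0.85,0.3,0,0,0,0],[0,0.2,0.6,0,0,0,0],[0,0,0.7,0,0,0,0],[0,0,0,0,0,0,0]]]' | tail -1
python3 go.py .4425 .0339 .005 -17
```

```text
gripper_force: 0.0
gripper_force: 0.0
t 71.2 pos [0.4431 0.0365 0.0588] rot [ 1.8e+02  1.0e-01 -1.7e+01] j [ 30.  10. -40.  -0. -40.  43.] F [-0.1  0.2  0.2] w 0.0437 0.0
turn [ 0.01  0.03 -0.01] shift [0.01 0.13 2.69]
```

```bash
python3 -m pendant '[[[0,0.1,0.5,0,0,0,0],[0,0,0.6,0,0,0,0],[0,0,0.6,0,0,0,0],[0,0,0.5,0,0,0,0],[0,0,0.3,0,0,0,0],[0,0,0.2,0,0,0,0],[0,0,0,0,0,0,0],[0,0,0,0,0,0,0]]]' | grep -E "tcp|cont"
python3 -m pendant '[[[0,0,0,0,0,0,-1],[0,0,0,0,0,0,-1],[0,0,0,0,0,0,-1],[0,0,0,0,0,0,-1],[0,0,0,0,0,0,-1],[0,0,0,0,0,0,-1],[0,0,0,0,0,0,-1],[0,0,0,0,0,0,-1]]]' 40
python3 -m pendant '[[[0,0,-0.7,0,0,0,-1],[0,0,-0.9,0,0,0,-1],[0,0,-0.9,0,0,0,-1],[0,0,-0.9,0,0,0,-1],[0,0,-0.8,0,0,0,-1],[0,0,0,0,0,-0.9,-1],[0,0,0,0,0,-0.9,-1],[0,0,0,0,0,-0.9,-1]]]' | tail -2
python3 go.py .5118 .3106 .0105 3.5
```

```text
tcp_pos: [0.444, 0.0362, 0.0062]
contact_force: [-1.4, 0.4, 0.5]
time_s: 72.85
tcp_pos: [0.4438, 0.0361, 0.0061]
eef_rot: [-179.9, 0.0, -17.0]
contact_force: [-1.6, -0.1, 3.8]
gripper_width: 0.0195
gripper_force: 40.0
gripper_width: 0.0196
gripper_force: 40.0
t 73.7 pos [0.4436 0.036  0.09  ] rot [-179.9   -0.    -6. ] j [ 30.   7. -38.  -0. -45.  54.] F [ 0.1 -0.4  0.1] w 0.0196 40.0
turn [-0.02 -0.01 -2.38] shift [  4.24 -13.5    3.97]
```

```bash
python3 -m pendant '[[[0,0,0,0,0,-0.8,-1],[0,0,0,0,0,-0.8,-1],[0,0,0,0,0,-0.78,-1],[0.28,-0.9,0,0,0,0,-1],[0.28,-0.9,0,0,0,0,-1],[0.28,-0.9,0,0,0,0,-1],[0.28,-0.9,0,0,0,0,-1],[0.28,-0.9,0,0,0,0,-1]]]' | tail -2
python3 -m pendant '[[[0.28,-0.9,0,0,0,0,-1],[0.28,-0.9,0,0,0,0,-1],[0.28,-0.9,0,0,0,0,-1],[0.28,-0.9,0,0,0,0,-1],[0.28,-0.9,0,0,0,0,-1],[0.28,-0.9,0,0,0,0,-1],[0.28,-0.9,0,0,0,0,-1],[0,0,0,0,0,0,-1]]]' | tail -2
python3 go.py .5114 .3106 .0105 3.5
```

```text
gripper_width: 0.019
gripper_force: 40.0
gripper_width: 0.0196
gripper_force: 40.0
t 75.2 pos [0.4992 0.2582 0.0903] rot [-1.799e+02 -1.000e-01  3.400e+00] j [ 47.  17. -24.  -0. -49.  46.] F [-0.2  0.4 -1.8] w 0.0196 40.0
turn [-0.02 -0.02 -0.02] shift [ 0.77 -2.58  3.99]
```

```bash
python3 -m pendant '[[[0.2,-0.7,0,0,0,0,-1],[0.2,-0.7,0,0,0,0,-1],[0.2,-0.7,0,0,0,0,-1],[0.17,-0.48,0,0,0,0,-1],[0,0,0.7,0,0,0,-1],[0,0,0.8,0,0,0,-1],[0,0,0.8,0,0,0,-1],[0,0,0,0,0,0,-1]]]' | tail -2
python3 go.py .5114 .3106 .0105 3.5
```

```text
gripper_width: 0.0191
gripper_force: 40.0
t 76.0 pos [0.5095 0.3073 0.0422] rot [179.9   0.2   3.3] j [ 50.  23. -22.  -0. -45.  44.] F [ 1.1 -0.9 -0.7] w 0.0191 40.0
turn [ 0.02  0.04 -0.04] shift [ 0.1  -0.16  1.59]
```

```bash
python3 -m pendant '[[[0.06,-0.1,0.4,0,0,0,-1],[0,0,0.5,0,0,0,-1],[0,0,0.4,0,0,0,-1],[0,0,0.2,0,0,0,-1],[0,0,0.1,0,0,0,-1],[0,0,0,0,0,0,-1],[0,0,0,0,0,0,-1],[0,0,0,0,0,0,-1]]]' | grep -E "tcp|cont|wid"
python3 -m pendant '[[[0,0,0.1,0,0,0,-1],[0,0,0,0,0,0,-0.35],[0,0,0,0,0,0,-0.35],[0,0,0,0,0,0,-0.35],[0,0,0,0,0,0,-0.35],[0,0,0,0,0,0,-0.35],[0,0,0,0,0,0,-0.35],[0,0,0,0,0,0,-0.35]]]' | grep -E "tcp|cont|wid"
python3 -m pendant '[[[0,0,-0.5,0,0,0,-0.35],[0,0,-0.7,0,0,0,-0.35],[0,0,-0.9,0,0,0,-0.35],[0,0,-0.9,0,0,0,-0.4],[0,0,-0.9,0,0,0,-1],[0,0,-0.9,0,0,0,-1],[-0.2,1,-0.6,0,0,0,-1],[-0.2,1,0,0,0,0,-1]]]' | grep -E "tcp|cont|wid"
python3 - <<'E'
from h import *
c=dict(np.load("top0.npz"));P=pts(c);f=c["frame"].astype(int)
# pedal plate: level grey area at ~.049
k=np.zeros(f.shape[:2],bool);k[205:300,375:445]=1;k&=(P[...,2]>.040)&(P[...,2]<.056)
n,l,s,_=cv2.connectedComponentsWithStats(k.astype(np.uint8));i=1+s[1:,4].argmax();v,u=np.nonzero(l==i);W=world(c,u,v,.049)[:,:2]*1000
r=cv2.minAreaRect(W.astype(np.float32));print(r,cv2.boxPoints(r).round(0).tolist())
E
python3 go.py
```

```text
tcp_pos: [0.5119, 0.3103, 0.0128]
contact_force: [0.2, -0.1, -0.9]
gripper_width: 0.0195
tcp_pos: [0.5117, 0.3101, 0.0104]
contact_force: [-0.6, -0.2, -0.6]
gripper_width: 0.0281
tcp_pos: [0.507, 0.2701, 0.1214]
contact_force: [0.5, -0.4, -0.7]
gripper_width: 0.0019
((498.32940673828125, -341.5760498046875), (125.86469268798828, 86.30450439453125), 11.815234184265137) [[428.0, -312.0], [446.0, -397.0], [569.0, -371.0], [551.0, -286.0]]
t 78.5 pos [0.507  0.2701 0.1214] rot [-179.8   -0.2    3.4] j [ 48.  16. -21.  -0. -53.  46.] F [ 0.5 -0.4 -0.7] w 0.0019 0.0
```

```bash
python3 - <<'E'
from h import *
c=dict(np.load("top0.npz"));print("rib centre",[world(c,380+(x-400)/4,205+y/4,.05)[0].round(4) for x,y in ((542,205),(558,295),(550,250),(500,250),(597,238))])
E
for i in 1 2 3; do python3 -m pendant '[[[-0.12,0.95,0,0,0,0,-1],[-0.12,0.95,0,0,0,0,-1],[-0.12,0.95,0,0,0,0,-1],[-0.12,0.95,0,0,0,0,-1],[-0.12,0.95,0,0,0,0,-1],[-0.12,0.95,0,0,0,0,-1],[-0.12,0.95,0,0,0,0,-1],[-0.12,0.95,0,0,0,0,-1]]]' | grep tcp; done
python3 go.py .4576 -.350 .07 3.4
```

```text
rib centre [array([ 0.4861, -0.3466,  0.05  ]), array([ 0.4351, -0.3547,  0.05  ]), array([ 0.4606, -0.3507,  0.05  ]), array([ 0.4599, -0.322 ,  0.05  ]), array([ 0.4679, -0.3779,  0.05  ])]
tcp_pos: [0.4956, 0.1151, 0.1181]
tcp_pos: [0.4851, -0.0377, 0.118]
tcp_pos: [0.4746, -0.1905, 0.1177]
t 80.8 pos [ 0.4746 -0.1905  0.1177] rot [-179.9   -0.     3.3] j [  0.  11. -28.  -0. -51.  93.] F [0.3 0.6 0. ] w 0.0 0.0
turn [-0.02 -0.01 -0.01] shift [-1.32  7.91  2.39]
```

```bash
python3 -m pendant '[[[-0.16,0.98,0,0,0,0,-1],[-0.16,0.98,0,0,0,0,-1],[-0.16,0.98,0,0,0,0,-1],[-0.16,0.98,0,0,0,0,-1],[-0.16,0.98,0,0,0,0,-1],[-0.16,0.98,0,0,0,0,-1],[-0.16,0.98,0,0,0,0,-1],[-0.16,0.98,0,0,0,0,-1]]]' | grep tcp
python3 go.py .4576 -.350 .055 3.4
python3 - <<'E'
from plant import vision
from h import *
c=vision.capture("top");np.savez("top5.npz",**{k:np.array(v) for k,v in c.items()})
cv2.imwrite("pics/t5.png",cv2.resize(c["frame"][180:300,75:315],None,fx=3.3,fy=3.3,interpolation=cv2.INTER_CUBIC))
E
```

```text
tcp_pos: [0.4579, -0.3485, 0.1174]
t 81.7 pos [ 0.4579 -0.3485  0.1174] rot [-179.9   -0.     3.3] j [-18.  17. -20.  -0. -53. 111.] F [ 0.2  0.1 -0.1] w 0.0007 0.0
turn [-0.02 -0.   -0.01] shift [-0.02  0.08  3.12]
```

View pics/t5.png

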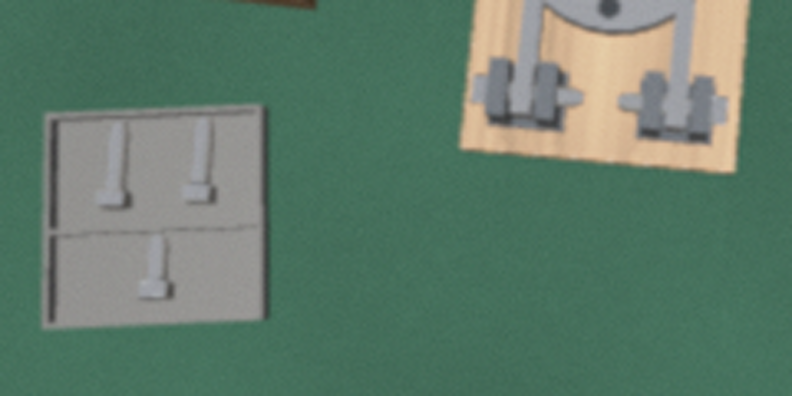

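The tray holds the three spares: mids at crop (115,165) and (200,158), the short at (155,268). Both hinge pins are home. I'll check the spares' row coordinates, since the tips come close to the walls.

Run:
```python
from h import *
c=dict(np.load("top5.npz"));P=pts(c)
g=cv2.cvtColor(c["frame"],cv2.COLOR_BGR2GRAY)
def full(x,y): return 75+x/3.3,180+y/3.3
a=np.radians(3.5);R=np.array([[np.cos(a),np.sin(a)],[-np.sin(a),np.cos(a)]])
for nm,h,t,row in(("midA",(112,208),(120,121),33),("midB",(198,202),(203,118),33),("short",(154,298),(157,236),-42)):
    H=world(c,*full(*h),.014)[0];T=world(c,*full(*t),.012)[0]
    print(nm,[(R@(q[:2]-[.4997,.340])*1000-[row,0]).round(1).tolist() for q in(H,T)],"len",np.linalg.norm(H-T).round(4))
    for q in(h,t):
        u,v=full(*q);u,v=int(round(u)),int(round(v));print("  z around",P[v-2:v+3,u,2].round(3))
```

```text
midA [[-27.7, 30.6], [35.4, 26.2]] len 0.0633
  z around [0.025 0.022 0.004 0.    0.005]
  z around [0.011 0.003 0.018 0.016 0.018]
midB [[-25.8, -31.0], [35.3, -33.8]] len 0.0612
  z around [0.024 0.025 0.01  0.003 0.002]
  z around [0.012 0.012 0.016 0.013 0.018]
short [[-18.0, 0.1], [26.1, -1.1]] len 0.0442
  z around [0.022 0.025 0.014 0.002 0.001]
  z around [0.002 0.015 0.016 0.018 0.021]
```

All the spares are inside their limits. Now the pedal.

```bash
python3 -m pendant '[[[0,0.06,0.7,0,0,0,-1],[0,0,0.7,0,0,0,-1],[0,0,0.6,0,0,0,-1],[0,0,0.5,0,0,0,-1],[0,0,0.4,0,0,0,-1],[0,0,0.2,0,0,0,-1],[0,0,0,0,0,0,-1],[0,0,0,0,0,0,-1]]]' | grep -E "tcp|cont"
python3 -m pendant '[[[0,0,0.15,0,0,0,-1],[0,0,0.15,0,0,0,-1],[0,0,0.15,0,0,0,-1],[0,0,0.15,0,0,0,-1],[0,0,0,0,0,0,-1],[0,0,0,0,0,0,-1],[0,0,0,0,0,0,-1],[0,0,0,0,0,0,-1]]]' | grep -E "tcp|cont"
```

```text
tcp_pos: [0.4591, -0.3482, 0.0558]
contact_force: [0.8, 1.0, 0.4]
tcp_pos: [0.4591, -0.3482, 0.0437]
contact_force: [0.8, 0.0, 4.4]
```

```bash
python3 -m pendant '[[[0,0,0.15,0,0,0,-1],[0,0,0.15,0,0,0,-1],[0,0,0.15,0,0,0,-1],[0,0,0.15,0,0,0,-1],[0,0,0.15,0,0,0,-1],[0,0,0,0,0,0,-1],[0,0,0,0,0,0,-1],[0,0,0,0,0,0,-1]]]' | grep -E "tcp|cont"
for i in 1 2 3; do python3 -m pendant '[[[0,0,0.07,0,0,0,-1],[0,0,0.07,0,0,0,-1],[0,0,0,0,0,0,-1],[0,0,0,0,0,0,-1],[0,0,0,0,0,0,-1],[0,0,0,0,0,0,-1],[0,0,0,0,0,0,-1],[0,0,0,0,0,0,-1]]]' | grep -E "tcp|cont";done
```

```text
tcp_pos: [0.4604, -0.3483, 0.0295]
contact_force: [-0.7, 3.0, 9.9]
tcp_pos: [0.4607, -0.3483, 0.0269]
contact_force: [2.0, 4.4, 10.6]
tcp_pos: [0.4611, -0.3484, 0.0253]
contact_force: [-0.2, 7.2, 20.2]
tcp_pos: [0.4613, -0.3484, 0.0245]
contact_force: [-5.7, 12.1, 40.5]
```

The pedal is at its stop and was held there for over 0.8 s. Now I'll lift slowly, move clear and check.

```bash
python3 -m pendant '[[[0,0,-0.1,0,0,0,-1],[0,0,-0.2,0,0,0,-1],[0,0,-0.3,0,0,0,-1],[0,0,-0.4,0,0,0,-1],[0,0,-0.5,0,0,0,-1],[0,0,-0.7,0,0,0,-1],[0,0,-0.8,0,0,0,-1],[0,0,-0.8,0,0,0,-1]]]' | grep -E "tcp|cont"
python3 -m pendant '[[[-0.2,0.8,-0.6,0,0,0,-1],[-0.2,0.8,-0.6,0,0,0,-1],[-0.2,0.8,-0.6,0,0,0,-1],[-0.2,0.8,-0.6,0,0,0,-1],[-0.2,0.8,-0.6,0,0,0,-1],[-0.2,0.8,0,0,0,0,-1],[0,0,0,0,0,0,-1],[0,0,0,0,0,0,-1]]]' | grep -E "tcp|cont"
python3 - <<'E'
from plant import vision
from h import *
c=vision.capture("scene")
P=pts(c);print("pad z",[P[int(v),int(u),2].round(4) for u,v in [pix(c,(x,y,.049)) for x,y in((.4576,-.35),(.465,-.345),(.48,-.345),(.5,-.341))]])
c2=vision.capture("top")
d=np.abs(c2["frame"].astype(int)-np.load("top5.npz")["frame"].astype(int)).max(2);print("changed px in tray/mount",[(d[b]>30).sum() for b in (np.s_[205:285,85:160],np.s_[190:230,210:300])])
cv2.imwrite("pics/end.png",cv2.resize(c["frame"][150:290,150:460],None,fx=2.5,fy=2.5,interpolation=cv2.INTER_CUBIC))
E
```

```text
tcp_pos: [0.4581, -0.3478, 0.0961]
contact_force: [0.2, 0.3, -1.5]
tcp_pos: [0.4396, -0.4453, 0.1546]
contact_force: [0.4, -0.2, 0.2]
pad z [np.float64(0.0513), np.float64(0.0473), np.float64(0.0497), np.float64(0.0517)]
changed px in tray/mount [np.int64(0), np.int64(0)]
```

View pics/end.png

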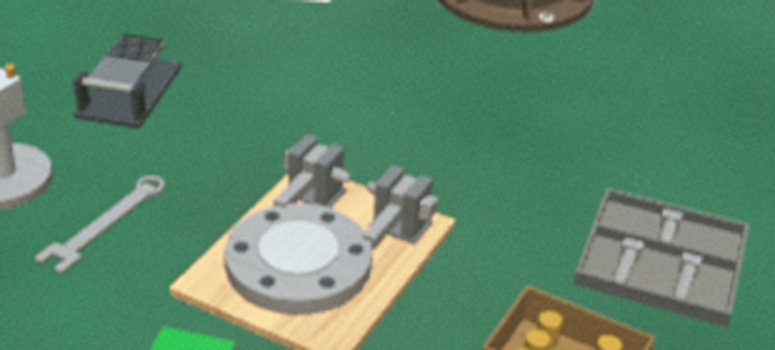

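Everything is in place: the pedal is up at (120,75), both pins are home at (315,165) and (405,195), the spares are in the tray at (665,260), and the bystanders haven't moved.

```bash
python3 -c "
from plant import r
print(r.close_job())"
```

```text
the job is handed in; nothing more can be done
None
```

I handed the job in, with no verdict returned: the last images show both long pins seated, the pedal pressed to its stop and back up, the three spare pins (one short, two mid-length) in their rows, and the bystanders unmoved.

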